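# Make up the microscope kit and the balance kit

### The job

Make up the two kits from the stock on the bench: the slide box, the eyepiece and the dropper bottle go in the nearly square tray with three compartments, and the steel weight and the specimen jar go in the oblong tray with two compartments. Put one thing in each compartment, right side up and sitting flat on the tray's base (the slide box only fits the long compartment). Leave the conical flask, the beaker and the flat dish standing where they are.

Things in the scene. Friction and masses are not known exactly. Their poses are not given: they have to be found in the camera images.
- scope_tray: Microscope kit tray: nearly square shallow metal tray (dark base, bright walls) with THREE compartments, 132 (its x) x 130 (its y) x 12 mm high, fixed to the bench; base 4 mm thick, all walls and dividers 4 mm thick with their tops at 12 mm. One long compartment 124 x 58 mm (long side along x) is centred at x 0, y +32 mm; two small ones, each 60 x 60 mm, are centred at x -32 and x +32 mm, y -31 mm. Origin: centre of its underside, z up.
- balance_tray: Balance kit tray: oblong shallow metal tray (dark base, bright walls) with TWO equal compartments, 74 (its x) x 144 (its y) x 12 mm high, fixed to the bench; base 4 mm thick, walls and divider 4 mm thick with their tops at 12 mm. The compartments are 66 x 66 mm each, centred at x 0, y -35 and y +35 mm. Origin: centre of its underside, z up.
- slide_box: Closed grey plastic box for microscope slides with a blank paper label on its lid and a small steel clasp, 96 (its x) x 32 (its y) x 32 mm high, lying flat, about 0.10 kg. Origin: centre of its underside, z up.
- eyepiece: Microscope eyepiece standing on its narrow barrel: dark barrel 30 mm in diameter up to 30 mm, above it a black head 40 mm in diameter up to 58 mm, with a lens on top; about 0.09 kg. Origin: centre of its underside, z up.
- dropper_bottle: Small amber glass dropper bottle, standing: straight body 34 mm in diameter up to 48 mm, then a narrow black cap 20 mm in diameter up to 62 mm and a rubber bulb 12 mm in diameter up to 78 mm; about 0.06 kg. Origin: centre of its underside, z up.
- weight: Plain steel balance weight, standing: body 36 mm in diameter up to 36 mm, neck 14 mm in diameter up to 45 mm, round knob 22 mm in diameter up to 55 mm; about 0.3 kg. Origin: centre of its underside, z up.
- specimen_jar: Squat glass specimen jar with a white lid, standing: 47 mm in diameter up to 34 mm, lid 48 mm in diameter up to 48 mm; about 0.09 kg. Origin: centre of its underside, z up.
- flask: Bystander: stoppered conical glass flask, 62 mm in diameter at the foot, narrowing to a 24 mm neck, 84 mm high, loose. Origin: centre of its underside, z up.
- beaker: Bystander: empty open glass beaker, 54 mm in diameter at the rim, 65 mm high, loose. Origin: centre of its underside, z up.
- dish: Bystander: flat round closed glass dish with a brown cork disc 34 mm wide in the middle of its top, 60 mm in diameter, 15 mm high, loose. Origin: centre of its underside, z up.

How it is judged (in metres and radians):
At the end, for the whole second after the job is handed in: The slide box, eyepiece and dropper bottle lie within the three-compartment tray and the weight and specimen jar within the two-compartment tray: each upright within 0.1 rad, its underside within about 4 mm of the tray's base (so not propped on a wall or divider), released and at rest (x of slide_box in the frame of scope_tray between -0.062 and 0.062 m and y of slide_box in the frame of scope_tray between -0.061 and 0.061 m and z of slide_box in the frame of scope_tray between 0.001 and 0.008 m and angle between each of slide_box, eyepiece, dropper_bottle, weight, specimen_jar's own z axis and vertical below 0.1 rad and linear speed of each of slide_box, eyepiece, dropper_bottle, weight, specimen_jar below 0.02 m/s and angular speed of each of slide_box, eyepiece, dropper_bottle, weight, specimen_jar below 0.2 rad/s and x of eyepiece in the frame of scope_tray between -0.062 and 0.062 m and y of eyepiece in the frame of scope_tray between -0.061 and 0.061 m and z of eyepiece in the frame of scope_tray between 0.001 and 0.008 m and x of dropper_bottle in the frame of scope_tray between -0.062 and 0.062 m and y of dropper_bottle in the frame of scope_tray between -0.061 and 0.061 m and z of dropper_bottle in the frame of scope_tray between 0.001 and 0.008 m and x of weight in the frame of balance_tray between -0.033 and 0.033 m and y of weight in the frame of balance_tray between -0.068 and 0.068 m and z of weight in the frame of balance_tray between 0.001 and 0.008 m and x of specimen_jar in the frame of balance_tray between -0.033 and 0.033 m and y of specimen_jar in the frame of balance_tray between -0.068 and 0.068 m and z of specimen_jar in the frame of balance_tray between 0.001 and 0.008 m); the robot touches nothing.
It fails at once if the conical flask is shifted by more than 20 mm or tipped over (distance of flask from where it was at the start of the episode above 0.02 m or angle between flask's own z axis and vertical above 0.4 rad).
It fails at once if the beaker is shifted by more than 20 mm or tipped over (distance of beaker from where it was at the start of the episode above 0.02 m or angle between beaker's own z axis and vertical above 0.4 rad).
It fails at once if the flat dish is shifted by more than 20 mm or tipped over (distance of dish from where it was at the start of the episode above 0.02 m or angle between dish's own z axis and vertical above 0.4 rad).
It also fails if it takes over 120 s, if anything falls off the work surface, if the arm or the gripper's body presses on something with over 40 N, if the wrist force passes 120 N, or if a joint passes its speed limit or range.

### The arm

A 6-joint arm with a two-finger parallel gripper is mounted at the origin on the work surface. World frame = base frame: x ahead of the robot, y to its left, z up, the work surface at z = 0. Lengths are in mm, angles in rad, forces in N, time in s.
With the tool pointing down it reaches from about 325 to 1000 mm from the base axis. Payload 5.1 kg.
Tool frame: the origin (TCP) lies between the finger pads; the fingertips stand 11 mm ahead of it and the grasp point (between the pads) lies 8 mm behind it (finger_overhang is the distance from the TCP to the fingertips, in mm); z points along the fingers, y is the direction in which the jaws open and shut (so a half turn about z gives the same grasp; the last joint's range is limited). The gripper opens to 85 mm and grips with 20 to 120 N. Pads are 22 mm wide; open, the fingers measure 114 mm over their backs; the gripper's body (76 mm by 85 mm) begins 54 mm behind the grasp point. The pads swing forward as they close: fully open they stand 13 mm farther back than shut.
Start: joints at [1.193, 0.124, 1.65, -0, 1.367, -0.083], TCP at [188.878, 621.941, 242.322] pointing down, gripper open.
Joint ranges: [-2.61, 2.61], [-1.02, 2.33], [0.03, 2.71], [-1.35, 4.49], [0.32, 2.68], [-2.91, 2.91]. Speed limits (rad/s): [2.57, 2.57, 3.14, 3.14, 3.14, 3.14].

### API

Orientations are given as a rotation vector (axis times angle).
In Python, from cell import * gives the robot as it stands.
- The arm moves only by the tool jog_arm, never from a script. Its argument "targets" is a list of rows, each an object of numbers: "jaw": the finger opening in mm, from 0 to 85.4; "tx", "ty", "tz": the shift along the tool's x, y, z in mm; "rx", "ry", "rz": the turn, a rotation vector about the tool's x, y, z in rad. In form: [{"jaw": .., "tx": .., "ty": .., "tz": .., "rx": .., "ry": .., "rz": ..}, ...]. A call has 1 to 8 rows; each row is the pose to reach, as a shift and turn from the pose commanded when the call began, along the tool's axes at that moment; what a row does not reach only later rows make up. A row lasts 1/12 s, in which the tool goes at most 41.7 mm and 7.16 degrees, less where a joint would pass 70% of its speed; a pose out of reach is approached as far as the arm can. A call with a gripper value outside its range is refused whole. The fingers move at their own pace and stop on an object; "squeeze" is the grip in N (left out, the last holds). Time passes only in rows, so rows that repeat a pose let the fingers close. It gives the time, the measured TCP pose, the force and the opening at its end, in the units of the state.
- get_obs(): the state, without advancing time (a new reading comes with each control period).
- get_image(name): name is "scene" or "top" or "wrist"; returns a dict with "img" (480x640x3 uint8, blue, green, red), "depth" (480x640 float32, mm along the optical axis (not along the pixel's ray), 0 where there is no reading), "fov_y" (degrees; the focal length in pixels is half the picture's height over the tangent of half this angle, whatever the lens; pixels are square), "cx", "cy" (the principal point, pixels), "D" ([k1, k2, p1, p2, k3] as OpenCV has them; the pictures are not rectified), "origin" and "orientation" of the camera in the world. Camera axes: x right, y down, z forward; pixel columns grow to the right and rows downward; lengths in mm; the calibration is good to about 2 mm. A picture is of the moment at which its call begins.
- hand_in(): hands the job in, once; it reports no verdict.
The state is a dict: "t": time; "q": joint angles; "dq": joint speeds; "effort": joint torques, N m; "eef_pos": TCP position; "orientation": TCP orientation; "contact_force": force on the tool from outside, world axes, zero at the start; "moment": the same for the moment, N m; "opening": opening from 0.0 (shut) to 1.0 (fully open).
Only numpy, scipy, OpenCV 4.12 (cv2) and the standard library are available. Lean on these libraries where they do the work, as an engineer would, in place of code of your own. Each camera call takes 0.05 s, during which the arm holds its last target.

## Working session

There is one attempt and no reset: what is moved stays moved. The work goes in short steps, Python scripts to look and compute and a tool call to move; the robot and the scene stay as the last step left them, time stands still between calls to the robot, and variables do not carry over. Pictures are saved under pics/ and viewed, and the job is handed in when it is done.

Besides the shell and the picture viewer there is one more tool, called after ">>>" as name([rows], argument=value, ...), one row to a line, values as JSON. jog_arm: Moves the arm, as the interface text tells. Its arguments: {"type":"object","properties":{"targets":{"type":"array","items":{"type":"object","properties":{"jaw":{"type":"number"},"tx":{"type":"number"},"ty":{"type":"number"},"tz":{"type":"number"},"rx":{"type":"number"},"ry":{"type":"number"},"rz":{"type":"number"}}}},"squeeze":{"type":"number"}},"required":["targets"]}

```bash
ls; mkdir -p pics; python3 - <<'E'
from cell import *
import cv2
print(get_obs())
for n in ["scene","top","wrist"]:
    d=get_image(n); cv2.imwrite(f"pics/{n}0.png",d["img"])
    print(n,{k:v for k,v in d.items() if k not in("img","depth")})
    print((d["depth"]>0).mean())
E
```

```text
pics
{'t': 0.0, 'q': array([ 1.19337789e+00,  1.24532278e-01,  1.65166959e+00, -2.29636145e-06,
        1.36751100e+00, -8.25874969e-02]), 'dq': array([ 7.63562677e-04, -1.35436234e-03,  1.07568133e-04, -1.12518306e-03,
        8.65087399e-05, -5.84412389e-04]), 'effort': array([ 4.30266637e-04, -4.23600519e+01, -3.65462673e+01,  3.29991667e-05,
        6.74526149e-03, -3.73258246e-06]), 'eef_pos': array([188.67869114, 621.39798289, 241.03802418]), 'orientation': array([-0.46137216, -3.10704144,  0.00324302]), 'contact_force': array([ 0.81208919, -0.06486508, -0.15037974]), 'moment': array([-0.03091337,  0.08121981,  0.0432052 ]), 'opening': 0.997871148835903}
scene {'fov_y': 56.53739071275775, 'cx': 315.038575383447, 'cy': 233.61580204415924, 'D': array([0.02060778, 0.        , 0.        , 0.        , 0.        ]), 'origin': array([1231.57834875,  144.6376016 ,  795.96479797]), 'orientation': array([-1.60698585, -2.02282499,  0.76144434])}
0.996083984375
top {'fov_y': 43.41349281635924, 'cx': 324.602830057739, 'cy': 246.17197992521844, 'D': array([-0.00926021,  0.        ,  0.        ,  0.        ,  0.        ]), 'origin': array([ 432.08689401,  -10.56589108, 1367.13548863]), 'orientation': array([-2.16238524,  2.14467061, -0.10504148])}
0.9959147135416667
wrist {'fov_y': 70.3603159815537, 'cx': 320.55024700210964, 'cy': 233.26030795266465, 'D': array([-0.03501557,  0.        ,  0.        ,  0.        ,  0.        ]), 'origin': array([114.8820676 , 645.22115081, 372.32277648]), 'orientation': array([2.3131733 , 1.71698967, 0.2654476 ])}
0.9960221354166666
```

View pics/top0.png

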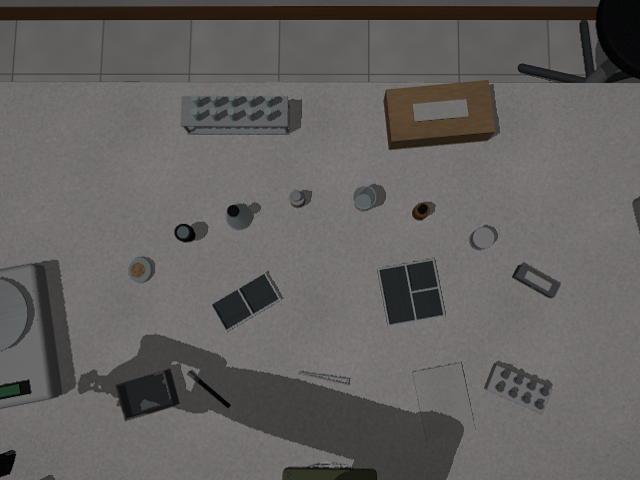

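View pics/scene0.png

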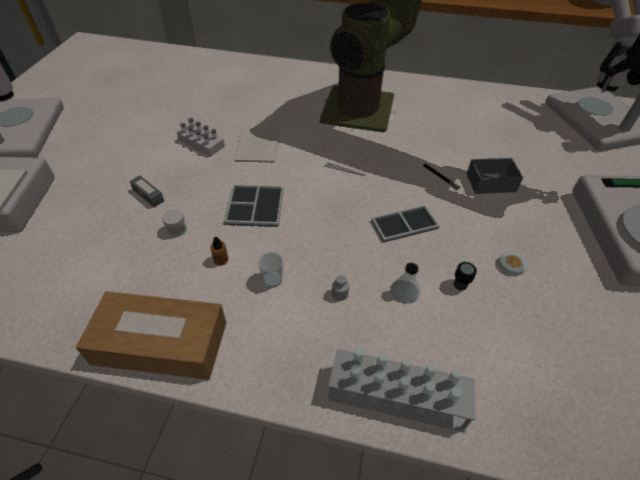

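View pics/wrist0.png

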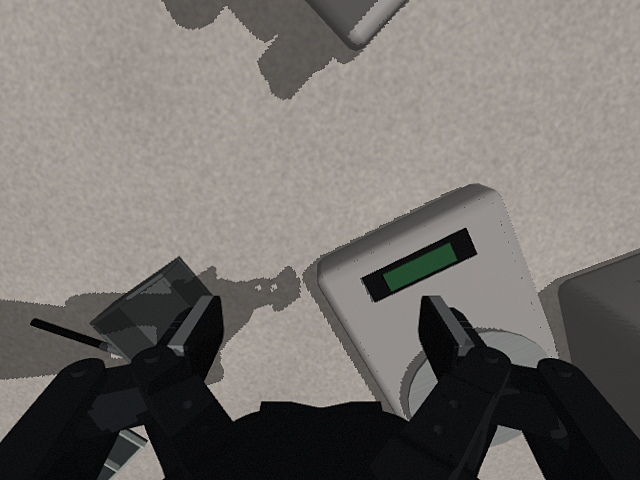

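```bash
cat > h.py <<'E'
from cell import *
import cv2, numpy as np
from scipy.spatial.transform import Rotation as R
def cam(n):
    d=get_image(n); h=d["img"].shape[0]
    f=h/2/np.tan(np.radians(d["fov_y"])/2)
    d["K"]=np.array([[f,0,d["cx"]],[0,f,d["cy"]],[0,0,1]]); d["R"]=R.from_rotvec(d["orientation"]).as_matrix()
    return d
def proj(d,P):
    Pc=(np.atleast_2d(P)-d["origin"])@d["R"]
    return cv2.projectPoints(Pc.reshape(-1,1,3),np.zeros(3),np.zeros(3),d["K"],d["D"])[0].reshape(-1,2)
def ray(d,uv):
    n=cv2.undistortPoints(np.array(uv,float).reshape(-1,1,2),d["K"],d["D"]).reshape(-1,2)
    return np.c_[n,np.ones(len(n))]@d["R"].T
def plane(d,uv,z):
    r=ray(d,uv); return d["origin"]+r*((z-d["origin"][2])/r[:,2])[:,None]
def cloud(d):
    v,u=np.mgrid[0:480,0:640]
    r=ray(d,np.c_[u.ravel(),v.ravel()])
    return (d["origin"]+r*d["depth"].ravel()[:,None]).reshape(480,640,3)
E
python3 - <<'E'
from h import *
t=cam("top");s=cam("scene")
print(proj(t,[[0,0,0],[189,622,241],[0,0,200],[432,0,0]]),proj(s,[[0,0,0],[189,622,241]]))
for n,d,pts in(("top",t,[(247,300),(410,290),(421,211),(185,233),(536,280),(300,150)]),("scene",s,[(405,223),(255,205),(300,200)])):
    c=cloud(d)
    for p in pts: print(n,p,c[p[1],p[0]].round(1))
E
```

```text
[[328.84685882 515.96105149]
 [-10.55799272 445.93656386]
 [327.71850756 551.60334947]
 [330.46852731 316.06225381]] [[356.66481141 108.33907954]
 [623.21120643  95.90703083]]
top (247, 300) [466.2 188.4   6.8]
top (410, 290) [ 491.7 -178.1    8.8]
top (421, 211) [ 662.5 -197.    60.8]
top (185, 233) [611.1 322.1  54.8]
top (536, 280) [ 514.9 -452.3   33.1]
top (300, 150) [816.5  74.3  -3.7]
scene (405, 223) [470.1 195.2   8.9]
scene (255, 205) [ 497.5 -173.3   12.4]
scene (300, 200) [441.1 -72.8  -1.3]
```

```bash
python3 - <<'E'
from h import *
from scipy import ndimage as ni
for n in("top","scene"):
    d=cam(n);c=cloud(d)
    x,y,z=c[...,0],c[...,1],c[...,2]
    g=(abs(x-560)<170)&(abs(y)<540)&(z<3)&(d["depth"]>0)
    A=np.c_[x[g],y[g],np.ones(g.sum())];co=np.linalg.lstsq(A,z[g],rcond=None)[0]
    print(n,"table",co, (A@co-z[g]).std())
    z=z-(co[0]*x+co[1]*y+co[2])
    m=(x>400)&(x<740)&(abs(y)<540)&(z>3.5)
    l,k=ni.label(m)
    for i in range(1,k+1):
        b=l==i
        if b.sum()<25: continue
        zt=np.percentile(z[b],99); tp=b&(z>zt-4)
        v,u=np.nonzero(tp)
        cc,wh,an=cv2.minAreaRect(np.c_[x[tp],y[tp]].astype(np.float32))
        cb,whb,anb=cv2.minAreaRect(np.c_[x[b],y[b]].astype(np.float32))
        print(int(u.mean()),int(v.mean()),b.sum(),"ztop",zt.round(1),"top med",np.median(x[tp]).round(1),np.median(y[tp]).round(1),"rect",np.round(cc,1),np.round(wh,1),round(an,1),"all",np.round(cb,1),np.round(whb,1),round(anb,1))
d=cam("top")
im=cv2.resize(d["img"][170:340,110:290],None,fx=4,fy=4,interpolation=cv2.INTER_CUBIC)[:600];cv2.imwrite("pics/tl.png",im)
im=cv2.resize(d["img"][180:330,340:570],None,fx=3.4,fy=3.4,interpolation=cv2.INTER_CUBIC);cv2.imwrite("pics/tr.png",im)
E
```

```text
top table [-1.25963032e-03  3.78926515e-04 -4.72030558e-01] 2.4191057513301515
363 195 441 ztop 70.6 top med 692.5 -69.7 rect [573.9 -48.7] [ 49.8 293. ] 79.1 all [580.6 -57.7] [ 54.7 306.7] 82.5
296 196 236 ztop 62.7 top med 694.5 79.9 rect [568.   30.9] [283.7  18.1] 20.6 all [573.7  47.1] [303.3  39.6] 14.7
233 210 585 ztop 88.9 top med 657.4 211.8 rect [545.  109.9] [329.4  24.3] 42.6 all [558.6 112.1] [352.2  59.8] 46.0
423 207 247 ztop 82.7 top med 665.8 -199.9 rect [ 549.5 -108. ] [  8.7 305. ] 51.9 all [ 555.  -120.5] [ 35.3 327.9] 54.3
181 230 328 ztop 64.7 top med 616.8 328.8 rect [518.6 170.7] [400.4  33. ] 59.8 all [534.6 175.2] [424.2  41.6] 62.2
482 237 480 ztop 54.2 top med 607.3 -331.0 rect [ 528.7 -180.4] [ 44.9 390.3] 26.9 all [ 539.3 -185.7] [ 53.  407.2] 24.1
137 270 590 ztop 23.3 top med 528.5 433.0 rect [497.5 225.3] [486.4  55.8] 81.0 all [480.7 230.5] [491.5  61.6] 76.6
411 295 2237 ztop 19.4 top med 458.7 -172.4 rect [ 476.2 -124.5] [130.7 240.2] 10.7 all [ 475.7 -128.1] [139.7 246. ] 9.2
536 280 796 ztop 39.8 top med 513.6 -447.5 rect [ 492.7 -250.7] [ 68.  
[... 800 characters left out ...]
3.4] [48.9 45.9] 18.2
215 238 366 ztop 78.2 top med 672.5 -199.2 rect [ 672.1 -198.7] [6.8 9.5] 39.1 all [ 672.3 -198.9] [31.7 33.4] 31.7
270 261 729 ztop 66.7 top med 695.2 -69.8 rect [696.2 -69.5] [51.5 52.1] 83.7 all [696.3 -70.1] [52.8 52.2] 73.7
513 261 549 ztop 18.8 top med 537.8 438.3 rect [536.9 438.6] [57.1 59.2] 84.9 all [536.8 438.1] [60.3 60.3] 88.6
466 268 469 ztop 60.8 top med 618.0 328.6 rect [618.2 328.3] [37.1 38.2] 75.1 all [617.3 328.9] [38.7 41.2] 30.6
412 267 790 ztop 85.8 top med 660.5 215.1 rect [659.7 215.3] [25.3 23.4] 28.7 all [669.  214.6] [60.6 45.3] 87.2
341 279 355 ztop 57.1 top med 700.3 80.7 rect [699.2  81.3] [20.5 17.8] 49.9 all [702.6  81.1] [31.3 35.5] 9.7
```

```bash
echo
cat > meas.py <<'E'
from h import *
from scipy import ndimage as ni
H={"slide":32,"eye":58,"drop":78,"weight":55,"jar":48,"flask":84,"beaker":65,"dish":15,"scope":12,"bal":12}
def measure(n,xr=(400,740),d=None):
    d=d or cam(n);c=cloud(d);x,y,z=[c[...,i].copy() for i in range(3)]
    bad=d["depth"]<=0; z[bad]=-99;
    g=(abs(x-560)<170)&(abs(y)<540)&(abs(z)<3)
    A=np.c_[x[g],y[g],np.ones(g.sum())];co=np.linalg.lstsq(A,z[g],rcond=None)[0]
    z-=co[0]*x+co[1]*y+co[2]
    m=(x>xr[0])&(x<xr[1])&(abs(y)<540)&(z>5)&~bad
    l,k=ni.label(m); out=[]
    for i in range(1,k+1):
        b=l==i
        if b.sum()<60: continue
        zt=np.percentile(z[b],90); tp=b&(z>zt-5)
        v,u=np.nonzero(tp)
        # recast top pixels onto plane of the median height of the top
        zz=np.median(z[tp])
        P=plane(d,np.c_[u,v],zz)
        cc,wh,an=cv2.minAreaRect(P[:,:2].astype(np.float32))
        out.append((u.mean(),v.mean(),zz,cc,wh,an,b.sum()))
        print(n,int(u.mean()),int(v.mean()),b.sum(),"ztop",zz.round(1),"rect",np.round(cc,1),np.round(wh,1),round(an,1),"table",(co@[cc[0],cc[1],1]).round(1))
    return out
E
python3 - <<'E'
from meas import *
measure("top");measure("scene")
d=cam("top")
im=cv2.resize(d["img"][180:330,110:310],None,fx=4,fy=4,interpolation=cv2.INTER_CUBIC)[:600];cv2.imwrite("pics/tl.png",im)
im=cv2.resize(d["img"][180:330,350:570],None,fx=3.6,fy=3.6,interpolation=cv2.INTER_CUBIC);cv2.imwrite("pics/tr.png",im)
E
```

```text
top 363 196 327 ztop 64.1 rect [692.3 -70.9] [53.5 50.5] 0.2 table -0.3
top 295 196 227 ztop 55.2 rect [695.4  79.1] [18. 20.] 0.3 table -0.3
top 423 208 237 ztop 74.4 rect [ 665.3 -199.5] [10.8 16.4] 68.1 table -0.3
top 232 210 555 ztop 83.9 rect [657.  213.2] [24.3 23.9] 1.5 table -0.2
top 182 232 303 ztop 58.4 rect [612.4 326.6] [38.2 37.2] 28.1 table -0.2
top 482 237 453 ztop 48.0 rect [ 606.1 -334.8] [46.2 45.8] 44.3 table -0.3
top 137 269 569 ztop 16.0 rect [531.3 436.9] [57.3 58.4] 46.5 table -0.1
top 412 292 824 ztop 12.2 rect [ 486.7 -179. ] [131.9 130.4] 10.5 table -0.2
top 537 281 763 ztop 32.2 rect [ 513.3 -455.5] [96. 32.] 60.8 table -0.2
top 253 298 405 ztop 12.0 rect [464.7 188.6] [ 74.3 134.3] 31.1 table -0.1
top 218 308 128 ztop 12.8 rect [441.8 233.3] [67.8 53.1] 31.1 table -0.1
scene 145 186 526 ztop 31.8 rect [ 518.  -452.6] [99.  33.1] 60.4 table 0.1
scene 252 204 715 ztop 11.2 rect [ 491.2 -177.2] [138.1 132.7] 10.4 table -0.0
scene 404 221 572 ztop 11.4 rect [467.4 195.3] [ 78.9 145.6] 31.3 table -0.2
scene 171 216 493 ztop 47.9 rect [ 610.3 -333.1] [49.3 45. ] 25.7 table -0.1
scene 215 241 360 ztop 64.3 rect [ 669.6 -199.8] [28.9 17. ] 21.0 table -0.2
scene 270 261 728 ztop 63.5 rect [696.6 -69.5] [53.2 55.2] 85.6 table -0.3
scene 513 261 531 ztop 15.1 rect [538.  437.5] [58.3 61.1] 55.5 table -0.4
scene 466 269 462 ztop 58.1 rect [619.1 327.5] [38.1 41.3] 66.6 table -0.4
scene 411 267 784 ztop 83.6 rect [662.2 215.2] [25.2 30. ] 81.2 table -0.4
scene 341 279 346 ztop 54.1 rect [701.   80.3] [22.4 20.7] 13.2 table -0.3
```

```bash
cat > go.py <<'E'
from h import *
import sys
def go(x,y,z,yawdeg=None,o=None):
    o=o or get_obs(); p=o["eef_pos"]; M=R.from_rotvec(o["orientation"]).as_matrix()
    cy=np.degrees(np.arctan2(M[1,1],M[0,1]))
    if yawdeg is None: yawdeg=cy
    yd=cy+((yawdeg-cy+90)%180-90); a=np.radians(yd)
    yy=np.array([np.cos(a),np.sin(a),0]);zz=np.array([0,0,-1.]);T=np.c_[np.cross(yy,zz),yy,zz]
    rv=R.from_matrix(M.T@T).as_rotvec(); s=M.T@(np.array([x,y,z])-p)
    print("t",round(o["t"],2),"tcp",p.round(1),"yaw",cy.round(1),"->",yd.round(1),"q6",o["q"][5].round(2),"q1",o["q"][0].round(2),"F",o["contact_force"].round(1),"open",round(o["opening"]*85.4,1))
    print("shift",s.round(1),"turn",rv.round(3),"rows>=",max(np.linalg.norm(s)/41.7,np.degrees(np.linalg.norm(rv))/7.16).round(1))
if __name__=="__main__":
    a=[float(v) for v in sys.argv[1:]]; go(*a)
E
python3 go.py 616 327 200; python3 go.py 616 327 200 60;python3 go.py 616 327 200 100
```

```text
t 0.55 tcp [188.9 621.9 242.3] yaw 73.1 -> 73.1 q6 -0.08 q1 1.19 F [0.1 0.1 0.7] open 85.5
shift [-494.4 -158.1   42.3] turn [-0.  0.  0.] rows>= 12.5
t 0.55 tcp [188.9 621.9 242.3] yaw 73.1 -> 60.0 q6 -0.08 q1 1.19 F [0.1 0.1 0.7] open 85.5
shift [-494.4 -158.1   42.3] turn [-0.     0.     0.229] rows>= 12.5
t 0.55 tcp [188.9 621.9 242.3] yaw 73.1 -> 100.0 q6 -0.08 q1 1.19 F [0.1 0.1 0.7] open 85.5
shift [-494.4 -158.1   42.3] turn [-0.     0.    -0.469] rows>= 12.5
```

>>> jog_arm([
  {"tx": -300, "ty": -96, "tz": 20, "jaw": 70},
  {"tx": -300, "ty": -96, "tz": 20, "jaw": 70},
  {"tx": -300, "ty": -96, "tz": 20, "jaw": 70},
  {"tx": -300, "ty": -96, "tz": 20, "jaw": 70},
  {"tx": -300, "ty": -96, "tz": 20, "jaw": 70},
  {"tx": -300, "ty": -96, "tz": 20, "jaw": 70},
  {"tx": -300, "ty": -96, "tz": 20, "jaw": 70},
  {"tx": -300, "ty": -96, "tz": 20, "jaw": 70},
], squeeze=30)

```text
schema error: expected keys jaw, tx, ty, tz, rx, ry, rz
```

```bash
python3 go.py 616 327 200
```

```text
t 0.55 tcp [188.9 621.9 242.3] yaw 73.1 -> 73.1 q6 -0.08 q1 1.19 F [0.1 0.1 0.7] open 85.5
shift [-494.4 -158.1   42.3] turn [-0.  0.  0.] rows>= 12.5
```

>>> jog_arm([
  {"jaw": 70, "tx": -300, "ty": -96, "tz": 20, "rx": 0, "ry": 0, "rz": 0},
  {"jaw": 70, "tx": -300, "ty": -96, "tz": 20, "rx": 0, "ry": 0, "rz": 0},
  {"jaw": 70, "tx": -300, "ty": -96, "tz": 20, "rx": 0, "ry": 0, "rz": 0},
  {"jaw": 70, "tx": -300, "ty": -96, "tz": 20, "rx": 0, "ry": 0, "rz": 0},
  {"jaw": 70, "tx": -300, "ty": -96, "tz": 20, "rx": 0, "ry": 0, "rz": 0},
  {"jaw": 70, "tx": -300, "ty": -96, "tz": 20, "rx": 0, "ry": 0, "rz": 0},
  {"jaw": 70, "tx": -300, "ty": -96, "tz": 20, "rx": 0, "ry": 0, "rz": 0},
  {"jaw": 70, "tx": -300, "ty": -96, "tz": 20, "rx": 0, "ry": 0, "rz": 0},
], squeeze=30)

```text
t: 1.22
eef_pos: [451.0, 440.3, 222.2]
orientation: [0.465, 3.106, -0.001]
contact_force: [-0.7, 0.8, 0.1]
opening: 0.821
```

```bash
python3 go.py 616 327 200
```

```text
t 1.22 tcp [451.  440.3 222.2] yaw 73.0 -> 73.0 q6 -0.58 q1 0.69 F [-0.7  0.8  0.1] open 70.1
shift [-191.   -59.9   22.5] turn [-0.     0.001  0.   ] rows>= 4.8
```

>>> jog_arm([
  {"jaw": 70, "tx": -194, "ty": -62, "tz": 52, "rx": 0, "ry": 0, "rz": 0},
  {"jaw": 70, "tx": -194, "ty": -62, "tz": 52, "rx": 0, "ry": 0, "rz": 0},
  {"jaw": 70, "tx": -194, "ty": -62, "tz": 52, "rx": 0, "ry": 0, "rz": 0},
  {"jaw": 70, "tx": -194, "ty": -62, "tz": 52, "rx": 0, "ry": 0, "rz": 0},
  {"jaw": 70, "tx": -194, "ty": -62, "tz": 52, "rx": 0, "ry": 0, "rz": 0},
  {"jaw": 70, "tx": -194, "ty": -62, "tz": 52, "rx": 0, "ry": 0, "rz": 0},
  {"jaw": 70, "tx": -194, "ty": -62, "tz": 52, "rx": 0, "ry": 0, "rz": 0},
])

```text
t: 1.8
eef_pos: [616.8, 325.2, 168.8]
orientation: [-0.467, -3.105, 0.002]
contact_force: [-0.2, 0.9, 1.0]
opening: 0.824
```

```bash
cat > w.py <<'E'
from meas import *
import sys
d=cam("wrist"); cv2.imwrite("pics/w%s.png"%sys.argv[1],d["img"])
o=get_obs(); print(o["eef_pos"].round(1),d["origin"].round(1))
print(measure("wrist",(300,760),d) and "")
E
python3 w.py 1
```

```text
[615.9 326.6 169.7] [543.2 349.1 300.1]
wrist 106 91 4854 ztop 11.5 rect [466.2 194.2] [ 76.2 145.2] 31.0 table -0.3
wrist 427 78 5033 ztop 15.1 rect [534.3 438. ] [58.8 59.2] 29.8 table -0.3
wrist 322 229 2362 ztop 58.1 rect [614.9 328.1] [38.8 38.9] 73.0 table -0.4
wrist 318 461 64227 ztop 251.0 rect [602.5 330.5] [134.9  15.7] 73.1 table -0.4
wrist 2 400 589 ztop 27.4 rect [705.2 -48.5] [ 8.6 34.7] 54.7 table -0.6
```

View pics/w1.png

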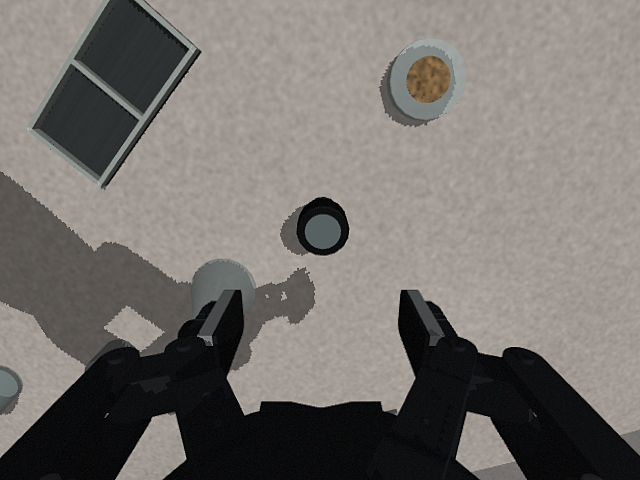

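>>> jog_arm([
  {"jaw": 65, "tx": 0, "ty": 1, "tz": 40, "rx": 0, "ry": 0, "rz": 0},
  {"jaw": 65, "tx": 0, "ty": 1, "tz": 80, "rx": 0, "ry": 0, "rz": 0},
  {"jaw": 65, "tx": 0, "ty": 1, "tz": 110, "rx": 0, "ry": 0, "rz": 0},
  {"jaw": 65, "tx": 0, "ty": 1, "tz": 134, "rx": 0, "ry": 0, "rz": 0},
  {"jaw": 65, "tx": 0, "ty": 1, "tz": 134, "rx": 0, "ry": 0, "rz": 0},
  {"jaw": 30, "tx": 0, "ty": 1, "tz": 134, "rx": 0, "ry": 0, "rz": 0},
  {"jaw": 30, "tx": 0, "ty": 1, "tz": 134, "rx": 0, "ry": 0, "rz": 0},
  {"jaw": 30, "tx": 0, "ty": 1, "tz": 134, "rx": 0, "ry": 0, "rz": 0},
])

```text
t: 2.52
eef_pos: [617.5, 329.6, 39.9]
orientation: [0.459, 3.103, 0.004]
contact_force: [0.1, -0.2, -0.5]
opening: 0.461
```

>>> jog_arm([
  {"jaw": 30, "tx": 0, "ty": 0, "tz": 0, "rx": 0, "ry": 0, "rz": 0},
  {"jaw": 30, "tx": 0, "ty": 0, "tz": 0, "rx": 0, "ry": 0, "rz": 0},
  {"jaw": 30, "tx": 0, "ty": 0, "tz": 0, "rx": 0, "ry": 0, "rz": 0},
  {"jaw": 30, "tx": 0, "ty": 0, "tz": -20, "rx": 0, "ry": 0, "rz": 0},
  {"jaw": 30, "tx": 0, "ty": 0, "tz": -60, "rx": 0, "ry": 0, "rz": 0},
  {"jaw": 30, "tx": 0, "ty": 0, "tz": -90, "rx": 0, "ry": 0, "rz": 0},
  {"jaw": 30, "tx": 0, "ty": 0, "tz": -90, "rx": 0, "ry": 0, "rz": 0},
])

```text
t: 3.1
eef_pos: [620.3, 329.9, 135.7]
orientation: [0.46, 3.096, 0.012]
contact_force: [1.5, 1.1, 0.4]
opening: 0.457
```

```bash
cat > look.py <<'E'
from h import *
import sys
n,tag,u0,u1,v0,v1=sys.argv[1],sys.argv[2],*map(int,sys.argv[3:7])
d=cam(n); im=d["img"][v0:v1,u0:u1]; k=min(800/im.shape[1],600/im.shape[0])
cv2.imwrite(f"pics/{tag}.png",cv2.resize(im,None,fx=k*.999,fy=k*.999,interpolation=cv2.INTER_CUBIC))
E
python3 look.py scene e1 380 560 160 295
python3 - <<'E'
from go import *
# average tray frames: top(486.7,-179) scene(491.2,-177.2); balance scene(467.4,195.3), wrist (466.2,194.2)
s=np.array([489.,-178.]);a=np.radians(10.4)
ex=np.array([np.cos(a),np.sin(a)]);ey=np.array([-ex[1],ex[0]])
for n,(x,y) in dict(long=(0,35),sm=(-32,-31),sp=(32,-31)).items(): print(n,s+x*ex+y*ey)
E
python3 go.py 526 -203 126 100.4
```

```text
long [ 482.68182992 -143.57499852]
sm [ 463.12180644 -214.26732824]
sp [ 526.07038057 -202.71410295]
t 3.15 tcp [619.  329.4 132.5] yaw 73.1 -> 100.4 q6 -0.86 q1 0.41 F [ 0.1  0.4 -0.4] open 39.4
shift [ -65.8 -536.4    3.5] turn [ 0.004  0.009 -0.476] rows>= 13.0
```

View pics/e1.png

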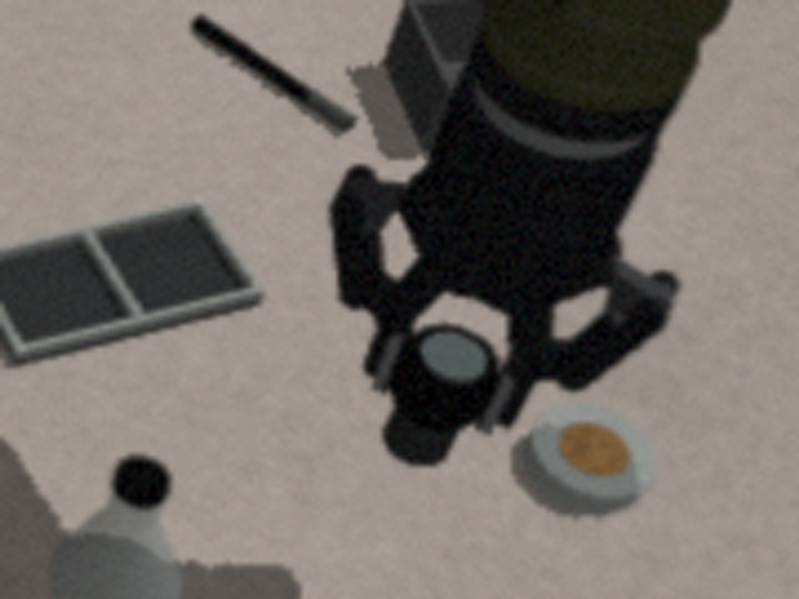

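>>> jog_arm([
  {"jaw": 30, "tx": -38, "ty": -310, "tz": 0, "rx": 0.004, "ry": 0.009, "rz": -0.476},
  {"jaw": 30, "tx": -38, "ty": -310, "tz": 0, "rx": 0.004, "ry": 0.009, "rz": -0.476},
  {"jaw": 30, "tx": -38, "ty": -310, "tz": 0, "rx": 0.004, "ry": 0.009, "rz": -0.476},
  {"jaw": 30, "tx": -38, "ty": -310, "tz": 0, "rx": 0.004, "ry": 0.009, "rz": -0.476},
  {"jaw": 30, "tx": -38, "ty": -310, "tz": 0, "rx": 0.004, "ry": 0.009, "rz": -0.476},
  {"jaw": 30, "tx": -38, "ty": -310, "tz": 0, "rx": 0.004, "ry": 0.009, "rz": -0.476},
  {"jaw": 30, "tx": -38, "ty": -310, "tz": 0, "rx": 0.004, "ry": 0.009, "rz": -0.476},
  {"jaw": 30, "tx": -38, "ty": -310, "tz": 0, "rx": 0.004, "ry": 0.009, "rz": -0.476},
])

```text
t: 3.82
eef_pos: [560.0, 16.8, 124.6]
orientation: [0.279, -3.116, 0.005]
contact_force: [0.3, -0.4, -0.7]
opening: 0.459
```

```bash
python3 go.py 526 -203 126 100.4
```

```text
t 3.82 tcp [560.   16.8 124.6] yaw 100.2 -> 100.4 q6 -1.81 q1 -0.06 F [ 0.3 -0.4 -0.7] open 39.2
shift [  72.6 -210.3    0. ] turn [-0.002 -0.013 -0.003] rows>= 5.3
```

>>> jog_arm([
  {"jaw": 30, "tx": 73, "ty": -210, "tz": 0, "rx": 0, "ry": -0.01, "rz": 0},
  {"jaw": 30, "tx": 73, "ty": -210, "tz": 0, "rx": 0, "ry": -0.01, "rz": 0},
  {"jaw": 30, "tx": 73, "ty": -210, "tz": 0, "rx": 0, "ry": -0.01, "rz": 0},
  {"jaw": 30, "tx": 73, "ty": -210, "tz": 0, "rx": 0, "ry": -0.01, "rz": 0},
  {"jaw": 30, "tx": 73, "ty": -210, "tz": 0, "rx": 0, "ry": -0.01, "rz": 0},
  {"jaw": 30, "tx": 73, "ty": -210, "tz": 0, "rx": 0, "ry": -0.01, "rz": 0},
  {"jaw": 30, "tx": 73, "ty": -210, "tz": 0, "rx": 0, "ry": -0.01, "rz": 0},
  {"jaw": 30, "tx": 73, "ty": -210, "tz": 0, "rx": 0, "ry": -0.01, "rz": 0},
])

```text
t: 4.48
eef_pos: [527.4, -199.3, 126.2]
orientation: [0.281, -3.128, 0.0]
contact_force: [0.8, 0.1, -0.0]
opening: 0.456
```

```bash
python3 go.py 526 -203 43 100.4; python3 w.py 2
```

```text
t 4.48 tcp [ 527.4 -199.3  126.2] yaw 100.3 -> 100.4 q6 -2.21 q1 -0.46 F [ 0.8  0.1 -0. ] open 39.0
shift [ 2.  -3.4 83.2] turn [ 0.    -0.001 -0.002] rows>= 2.0
[ 527.7 -198.4  126.3] [ 451.5 -212.3  257.4]
wrist 320 461 80937 ztop 207.8 rect [ 513.1 -201.2] [ 16.8 136.6] 10.3 table -0.4
wrist 10 192 2497 ztop 31.5 rect [ 532.8 -413.2] [19.8 39. ] 84.4 table -0.5
wrist 115 318 4959 ztop 47.8 rect [ 607.3 -332.8] [46.6 50.1] 60.7 table -0.5
```

View pics/w2.png

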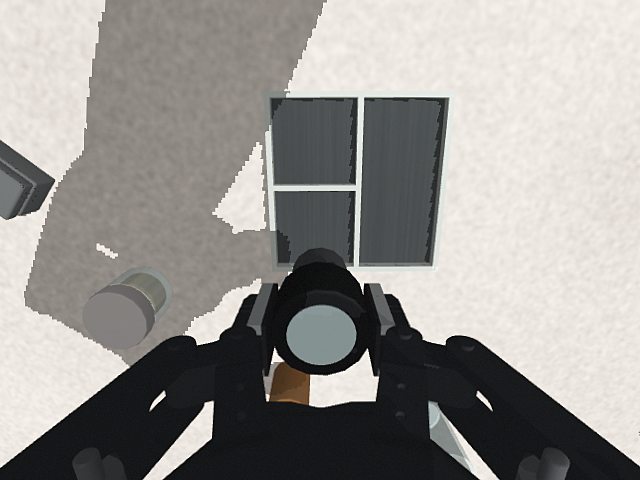

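```bash
python3 - <<'E'
from h import *
d=cam("wrist")
P=plane(d,[(266,98),(449,98),(435,268),(359,183),(318,187),(275,187)],12)
print(P.round(1))
s=(P[0]+P[2])/2; print(s, np.degrees(np.arctan2(*(P[1]-P[0])[[1,0]])),np.linalg.norm(P[0]-P[1]),np.linalg.norm(P[1]-P[2]))
E
python3 go.py 525 -203 43 100.4
```

```text
[[ 441.  -250.8   12. ]
 [ 418.2 -129.    12. ]
 [ 540.6 -103.6   12. ]
 [ 486.1 -176.8   12. ]
 [ 494.4 -205.4   12. ]
 [ 500.  -236.2   12. ]]
[ 490.81335197 -177.23474888   12.        ] 100.57855327171076 123.98286403558804 124.96385037034463
t 4.58 tcp [ 528.  -197.9  126.5] yaw 100.4 -> 100.4 q6 -2.21 q1 -0.45 F [ 0.   0.6 -0.9] open 39.1
shift [ 3.8 -4.5 83.5] turn [-0.    -0.001  0.001] rows>= 2.0
```

>>> jog_arm([
  {"jaw": 30, "tx": 4, "ty": -4.5, "tz": 30, "rx": 0, "ry": 0, "rz": 0},
  {"jaw": 30, "tx": 4, "ty": -4.5, "tz": 55, "rx": 0, "ry": 0, "rz": 0},
  {"jaw": 30, "tx": 4, "ty": -4.5, "tz": 72, "rx": 0, "ry": 0, "rz": 0},
  {"jaw": 30, "tx": 4, "ty": -4.5, "tz": 82, "rx": 0, "ry": 0, "rz": 0},
  {"jaw": 30, "tx": 4, "ty": -4.5, "tz": 82, "rx": 0, "ry": 0, "rz": 0},
  {"jaw": 30, "tx": 4, "ty": -4.5, "tz": 82, "rx": 0, "ry": 0, "rz": 0},
])

```text
t: 5.08
eef_pos: [525.7, -203.3, 45.3]
orientation: [-0.287, 3.128, -0.002]
contact_force: [-0.3, -0.4, -1.7]
opening: 0.454
```

```bash
python3 go.py 526 -203 40 100.4; python3 look.py scene e2 190 330 150 255;python3 look.py wrist e3 0 640 0 480
```

```text
t 5.08 tcp [ 525.7 -203.3   45.3] yaw 100.5 -> 100.4 q6 -2.22 q1 -0.46 F [-0.3 -0.4 -1.7] open 38.8
shift [-0.4  0.2  5.3] turn [-0.002  0.     0.002] rows>= 0.1
```

View pics/e2.png

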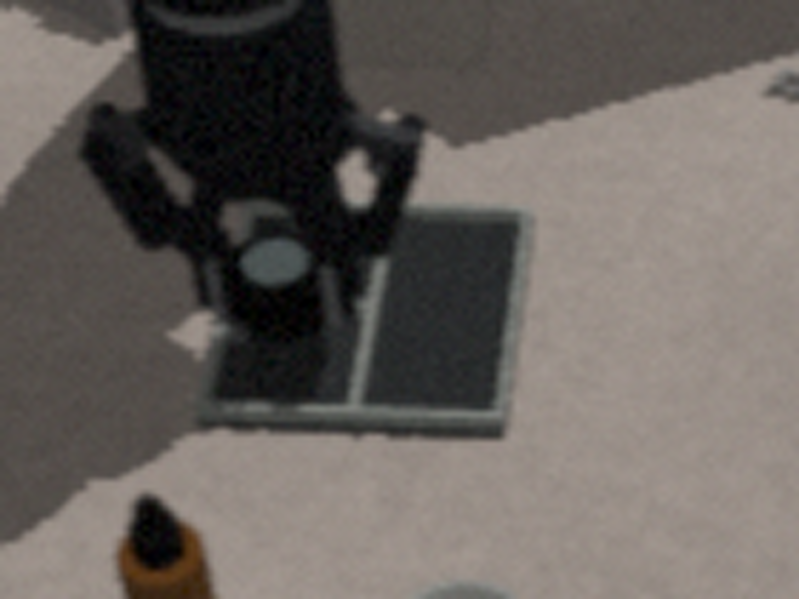

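View pics/e3.png

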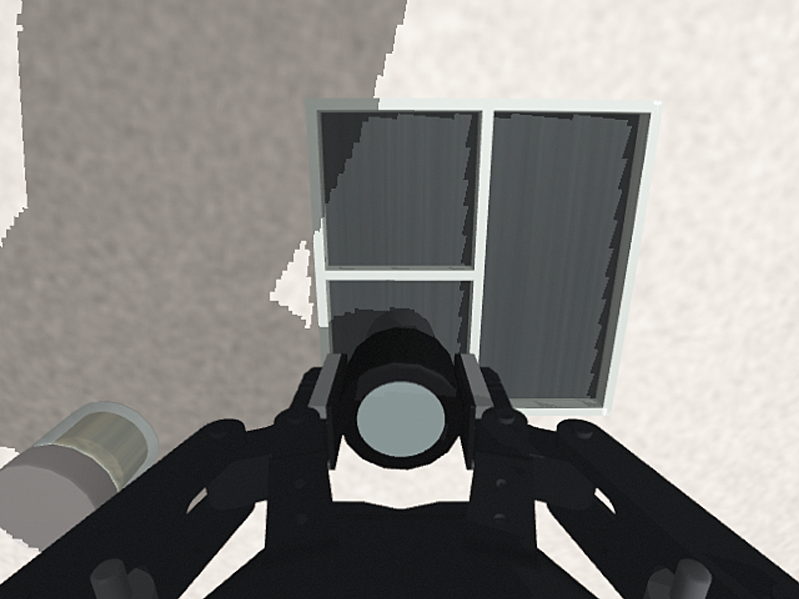

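>>> jog_arm([
  {"jaw": 30, "tx": 0, "ty": 0, "tz": 2, "rx": 0, "ry": 0, "rz": 0},
  {"jaw": 30, "tx": 0, "ty": 0, "tz": 3, "rx": 0, "ry": 0, "rz": 0},
  {"jaw": 30, "tx": 0, "ty": 0, "tz": 4, "rx": 0, "ry": 0, "rz": 0},
  {"jaw": 30, "tx": 0, "ty": 0, "tz": 4, "rx": 0, "ry": 0, "rz": 0},
])

```text
t: 5.52
eef_pos: [525.6, -204.4, 42.5]
orientation: [-0.284, 3.128, -0.002]
contact_force: [-1.9, 2.2, 3.8]
opening: 0.458
```

```bash
python3 go.py 526 -203 40 100.4; python3 - <<'E'
from h import *
d=cam("scene");c=cloud(d);
m=(abs(c[...,0]-526)<45)&(abs(c[...,1]+203)<30)&(c[...,2]>30)&(c[...,2]<100)
g=d["img"].astype(int); br=(g.min(2)>85)&m
print(br.sum(),np.median(c[br],0))
E
```

```text
t 5.52 tcp [ 525.6 -204.4   42.5] yaw 100.4 -> 100.4 q6 -2.22 q1 -0.47 F [-1.9  2.2  3.8] open 39.1
shift [-0.7  1.3  2.5] turn [-0.001  0.001 -0.   ] rows>= 0.1
0 [nan nan nan]
  return _methods._mean(a, axis=axis, dtype=dtype,
  ret = um.true_divide(
```

>>> jog_arm([
  {"jaw": 44, "tx": 0, "ty": 0, "tz": 0, "rx": 0, "ry": 0, "rz": 0},
  {"jaw": 48, "tx": 0, "ty": 0, "tz": 0, "rx": 0, "ry": 0, "rz": 0},
  {"jaw": 52, "tx": 0, "ty": 0, "tz": 0, "rx": 0, "ry": 0, "rz": 0},
  {"jaw": 54, "tx": 0, "ty": 0, "tz": 0, "rx": 0, "ry": 0, "rz": 0},
  {"jaw": 54, "tx": 0, "ty": 0, "tz": -20, "rx": 0, "ry": 0, "rz": 0},
  {"jaw": 54, "tx": 0, "ty": 0, "tz": -60, "rx": 0, "ry": 0, "rz": 0},
  {"jaw": 54, "tx": 0, "ty": 0, "tz": -100, "rx": 0, "ry": 0, "rz": 0},
  {"jaw": 54, "tx": 0, "ty": 0, "tz": -120, "rx": 0, "ry": 0, "rz": 0},
])

```text
t: 6.23
eef_pos: [527.0, -205.3, 166.5]
orientation: [-0.284, 3.123, -0.008]
contact_force: [0.4, -0.5, 0.9]
opening: 0.633
```

```bash
python3 w.py 3; sed -i 's/yd=cy+((yawdeg-cy+90)%180-90)/yd=yawdeg if ABS else cy+((yawdeg-cy+90)%180-90)/; s/^import sys/import sys\nABS="abs" in sys.argv/; s/for v in sys.argv\[1:\]/for v in sys.argv[1:] if v!="abs"/' go.py; python3 go.py 516 -454 170 -29.4 abs
```

```text
[ 528.8 -206.1  170.1] [ 450.2 -217.8  297.2]
wrist 322 231 7340 ztop 62.1 rect [ 524.4 -203.9] [38.9 39.2] 72.2 table -0.4
wrist 33 166 4974 ztop 32.0 rect [ 521.9 -440.7] [69.6 34.5] 59.6 table -0.5
wrist 151 292 3543 ztop 47.8 rect [ 607.4 -332.9] [46.9 49.4] 79.4 table -0.5
wrist 315 462 64534 ztop 248.7 rect [ 511.9 -207.5] [ 15.5 134.7] 10.9 table -0.4
Traceback (most recent call last):
  File "go.py", line 14, in <module>
    a=[float(v) for v in sys.argv[1:] if v!="abs"]; go(*a)
                                                    ~~^^^^
  File "go.py", line 11, in go
    print("t",round(o["t"],2),"tcp",p.round(1),"yaw",cy.round(1),"->",yd.round(1),"q6",o["q"][5].round(2),"q1",o["q"][0].round(2),"F",o["contact_force"].round(1),"open",round(o["opening"]*85.4,1))
                                                                      ^^^^^^^^
AttributeError: 'float' object has no attribute 'round'
```

View pics/w3.png

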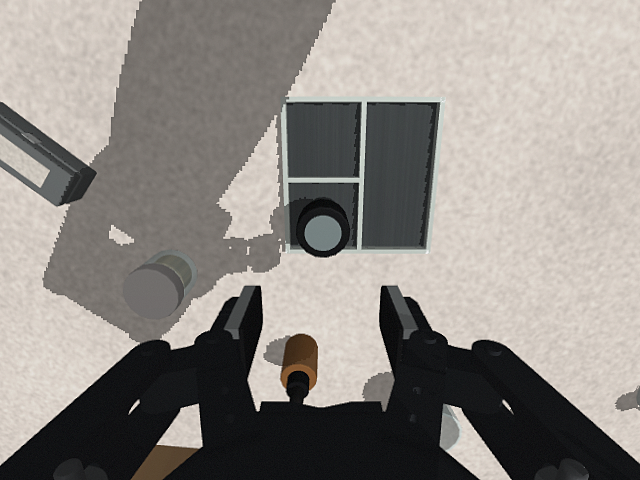

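```bash
sed -i 's/yd=yawdeg if/yd=np.float64(yawdeg) if/' go.py; python3 go.py 516 -454 170 -29.4 abs
```

```text
t 6.28 tcp [ 528.8 -206.1  170.1] yaw 100.4 -> -29.4 q6 -2.22 q1 -0.47 F [ 1.8 -0.   2.5] open 53.9
shift [  57.3 -241.5    1.8] turn [0.007 0.016 2.265] rows>= 18.1
```

>>> jog_arm([
  {"jaw": 54, "tx": 57, "ty": -241, "tz": 2, "rx": 0, "ry": 0, "rz": 0.99},
  {"jaw": 54, "tx": 57, "ty": -241, "tz": 2, "rx": 0, "ry": 0, "rz": 0.99},
  {"jaw": 54, "tx": 57, "ty": -241, "tz": 2, "rx": 0, "ry": 0, "rz": 0.99},
  {"jaw": 54, "tx": 57, "ty": -241, "tz": 2, "rx": 0, "ry": 0, "rz": 0.99},
  {"jaw": 54, "tx": 57, "ty": -241, "tz": 2, "rx": 0, "ry": 0, "rz": 0.99},
  {"jaw": 54, "tx": 57, "ty": -241, "tz": 2, "rx": 0, "ry": 0, "rz": 0.99},
  {"jaw": 54, "tx": 57, "ty": -241, "tz": 2, "rx": 0, "ry": 0, "rz": 0.99},
  {"jaw": 54, "tx": 57, "ty": -241, "tz": 2, "rx": 0, "ry": 0, "rz": 0.99},
])

```text
t: 6.95
eef_pos: [511.5, -454.1, 158.6]
orientation: [1.25, 2.882, -0.001]
contact_force: [0.1, 1.0, -0.2]
opening: 0.637
```

>>> jog_arm([
  {"jaw": 54, "tx": 0, "ty": 0, "tz": 0, "rx": 0, "ry": 0, "rz": 0.99},
  {"jaw": 54, "tx": 0, "ty": 0, "tz": 0, "rx": 0, "ry": 0, "rz": 0.99},
  {"jaw": 54, "tx": 0, "ty": 0, "tz": 0, "rx": 0, "ry": 0, "rz": 0.99},
  {"jaw": 54, "tx": 0, "ty": 0, "tz": 0, "rx": 0, "ry": 0, "rz": 0.99},
  {"jaw": 54, "tx": 0, "ty": 0, "tz": 0, "rx": 0, "ry": 0, "rz": 0.99},
  {"jaw": 54, "tx": 0, "ty": 0, "tz": 0, "rx": 0, "ry": 0, "rz": 0.99},
  {"jaw": 54, "tx": 0, "ty": 0, "tz": 0, "rx": 0, "ry": 0, "rz": 0.99},
  {"jaw": 54, "tx": 0, "ty": 0, "tz": 0, "rx": 0, "ry": 0, "rz": 0.99},
])

```text
t: 7.62
eef_pos: [512.3, -451.5, 158.9]
orientation: [2.465, 1.946, -0.001]
contact_force: [-0.3, -0.0, 0.1]
opening: 0.633
```

```bash
python3 go.py 516 -454 150 -29.4 abs
```

```text
t 7.62 tcp [ 512.3 -451.5  158.9] yaw -13.4 -> -29.4 q6 -0.57 q1 -0.8 F [-0.3 -0.   0.1] open 54.0
shift [-1.6  4.2  8.9] turn [0.    0.001 0.279] rows>= 2.2
```

>>> jog_arm([
  {"jaw": 54, "tx": -1.6, "ty": 4, "tz": 9, "rx": 0, "ry": 0, "rz": 0.279},
  {"jaw": 54, "tx": -1.6, "ty": 4, "tz": 9, "rx": 0, "ry": 0, "rz": 0.279},
  {"jaw": 54, "tx": -1.6, "ty": 4, "tz": 9, "rx": 0, "ry": 0, "rz": 0.279},
  {"jaw": 54, "tx": -1.6, "ty": 4, "tz": 9, "rx": 0, "ry": 0, "rz": 0.279},
  {"jaw": 54, "tx": -1.6, "ty": 4, "tz": 9, "rx": 0, "ry": 0, "rz": 0.279},
])

```text
t: 8.03
eef_pos: [515.9, -454.0, 150.2]
orientation: [2.706, 1.594, -0.001]
contact_force: [0.2, 0.2, -0.7]
opening: 0.633
```

```bash
python3 w.py 4;python3 go.py 515.6 -454 20 -29.4 abs
```

```text
[ 515.9 -454.1  150.4] [ 554.3 -384.8  281.3]
wrist 95 20 1129 ztop 11.6 rect [ 448.8 -245.2] [29.1 61.5] 59.2 table -0.3
wrist 358 19 3633 ztop 47.9 rect [ 603.5 -344.5] [25.8 47.4] 61.4 table -0.4
wrist 9 157 795 ztop 6.0 rect [ 322.1 -285.3] [45.4 22.7] 45.5 table -0.3
wrist 321 228 5056 ztop 32.1 rect [ 516.2 -454.9] [95.2 31.7] 60.6 table -0.4
wrist 40 288 5169 ztop 54.5 rect [ 312.5 -388.3] [44.6 22.3] 76.3 table -0.4
wrist 320 462 61832 ztop 232.6 rect [ 524.1 -439.1] [ 15.3 134.3] 61.0 table -0.4

t 8.08 tcp [ 515.9 -454.1  150.4] yaw -29.0 -> -29.4 q6 -0.29 q1 -0.8 F [ 0.3 -0.2  0.1] open 54.1
shift [  0.   -0.5 130.4] turn [0.001 0.001 0.007] rows>= 3.1
```

View pics/w4.png

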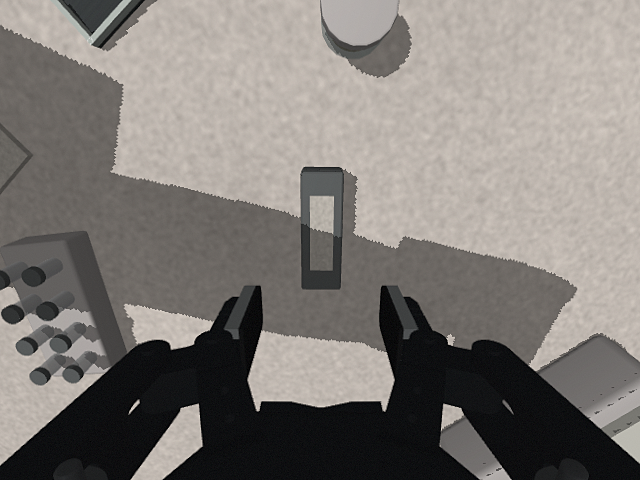

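>>> jog_arm([
  {"jaw": 54, "tx": 0, "ty": -0.3, "tz": 40, "rx": 0, "ry": 0, "rz": 0.007},
  {"jaw": 54, "tx": 0, "ty": -0.3, "tz": 80, "rx": 0, "ry": 0, "rz": 0.007},
  {"jaw": 54, "tx": 0, "ty": -0.3, "tz": 108, "rx": 0, "ry": 0, "rz": 0.007},
  {"jaw": 54, "tx": 0, "ty": -0.3, "tz": 124, "rx": 0, "ry": 0, "rz": 0.007},
  {"jaw": 54, "tx": 0, "ty": -0.3, "tz": 130, "rx": 0, "ry": 0, "rz": 0.007},
  {"jaw": 54, "tx": 0, "ty": -0.3, "tz": 130, "rx": 0, "ry": 0, "rz": 0.007},
  {"jaw": 54, "tx": 0, "ty": -0.3, "tz": 130, "rx": 0, "ry": 0, "rz": 0.007},
], squeeze=40)

```text
t: 8.67
eef_pos: [516.8, -455.1, 22.5]
orientation: [2.709, 1.582, 0.001]
contact_force: [0.6, 0.6, 0.6]
opening: 0.633
```

```bash
python3 go.py 515.6 -454 20 -29.4 abs
```

```text
t 8.67 tcp [ 516.8 -455.1   22.5] yaw -29.4 -> -29.4 q6 -0.29 q1 -0.8 F [0.6 0.6 0.6] open 54.0
shift [ 0.4 -1.6  2.5] turn [ 0.004  0.002 -0.001] rows>= 0.1
```

>>> jog_arm([
  {"jaw": 25, "tx": 0, "ty": 0, "tz": 0, "rx": 0, "ry": 0, "rz": 0},
  {"jaw": 25, "tx": 0, "ty": 0, "tz": 0, "rx": 0, "ry": 0, "rz": 0},
  {"jaw": 25, "tx": 0, "ty": 0, "tz": 0, "rx": 0, "ry": 0, "rz": 0},
  {"jaw": 25, "tx": 0, "ty": 0, "tz": 0, "rx": 0, "ry": 0, "rz": 0},
  {"jaw": 25, "tx": 0, "ty": 0, "tz": 0, "rx": 0, "ry": 0, "rz": 0},
  {"jaw": 25, "tx": 0, "ty": 0, "tz": 0, "rx": 0, "ry": 0, "rz": 0},
])

```text
t: 9.17
eef_pos: [517.4, -455.7, 23.9]
orientation: [2.707, 1.581, 0.001]
contact_force: [0.6, -0.3, 6.7]
opening: 0.362
```

```bash
python3 go.py 515.6 -454 20 -29.4 abs
```

```text
t 9.17 tcp [ 517.4 -455.7   23.9] yaw -29.4 -> -29.4 q6 -0.29 q1 -0.8 F [ 0.6 -0.3  6.7] open 30.9
shift [ 0.6 -2.4  3.9] turn [ 0.006  0.002 -0.001] rows>= 0.1
```

>>> jog_arm([
  {"jaw": 25, "tx": 0, "ty": 0, "tz": -20, "rx": 0, "ry": 0, "rz": 0},
  {"jaw": 25, "tx": 0, "ty": 0, "tz": -55, "rx": 0, "ry": 0, "rz": 0},
  {"jaw": 25, "tx": 0, "ty": 0, "tz": -90, "rx": 0, "ry": 0, "rz": 0},
  {"jaw": 25, "tx": 0, "ty": 0, "tz": -115, "rx": 0, "ry": 0, "rz": 0},
  {"jaw": 25, "tx": 0, "ty": 0, "tz": -115, "rx": 0, "ry": 0, "rz": 0},
])

```text
t: 9.58
eef_pos: [518.7, -456.9, 144.6]
orientation: [2.7, 1.577, 0.005]
contact_force: [1.2, -0.8, 0.6]
opening: 0.364
```

```bash
python3 w.py 5; python3 go.py 483.4 -144.3 130 -79.6 abs
```

```text
[ 517.7 -455.8  141.2] [ 556.4 -386.7  275.3]
wrist 77 18 1118 ztop 11.6 rect [ 447.3 -246.2] [26.9 56.8] 58.8 table -0.4
wrist 349 17 3337 ztop 47.9 rect [ 602.5 -346. ] [22.4 46.3] 61.1 table -0.4
wrist 3 157 149 ztop 6.0 rect [ 329.6 -288.4] [21.3  9.7] 45.0 table -0.3
wrist 329 461 78530 ztop 226.1 rect [ 527.3 -442.3] [ 17.2 136.9] 59.5 table -0.4
wrist 25 294 5532 ztop 54.4 rect [ 312.2 -388.2] [43.9 21.5] 77.7 table -0.4

t 9.63 tcp [ 517.7 -455.8  141.2] yaw -29.4 -> -79.6 q6 -0.29 q1 -0.8 F [-0.  -0.9 -0.2] open 30.8
shift [ 254.5 -183.1    8.5] turn [ 0.011 -0.001  0.875] rows>= 7.5
```

View pics/w5.png

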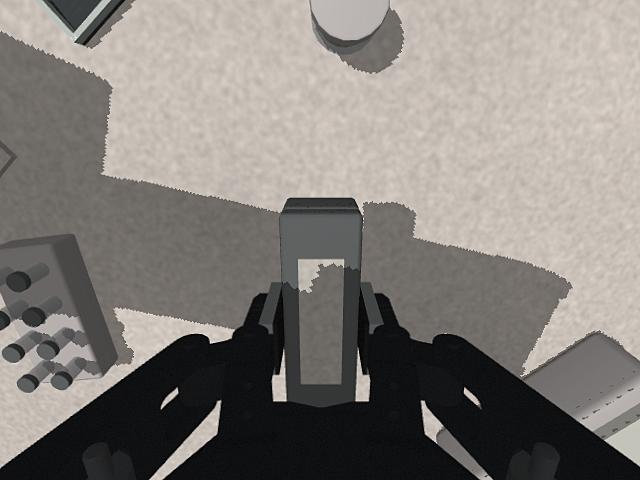

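Box held straight. Carry it to the tray.

>>> jog_arm([
  {"jaw": 25, "tx": 254, "ty": -183, "tz": 8, "rx": 0.01, "ry": 0, "rz": 0.875},
  {"jaw": 25, "tx": 254, "ty": -183, "tz": 8, "rx": 0.01, "ry": 0, "rz": 0.875},
  {"jaw": 25, "tx": 254, "ty": -183, "tz": 8, "rx": 0.01, "ry": 0, "rz": 0.875},
  {"jaw": 25, "tx": 254, "ty": -183, "tz": 8, "rx": 0.01, "ry": 0, "rz": 0.875},
  {"jaw": 25, "tx": 254, "ty": -183, "tz": 8, "rx": 0.01, "ry": 0, "rz": 0.875},
  {"jaw": 25, "tx": 254, "ty": -183, "tz": 8, "rx": 0.01, "ry": 0, "rz": 0.875},
  {"jaw": 25, "tx": 254, "ty": -183, "tz": 8, "rx": 0.01, "ry": 0, "rz": 0.875},
  {"jaw": 25, "tx": 254, "ty": -183, "tz": 8, "rx": 0.01, "ry": 0, "rz": 0.875},
])

```text
t: 10.3
eef_pos: [479.1, -139.1, 125.0]
orientation: [-3.12, -0.28, 0.012]
contact_force: [0.4, -0.3, -0.8]
opening: 0.37
```

>>> jog_arm([
  {"jaw": 25, "tx": 0, "ty": 0, "tz": 0, "rx": 0, "ry": 0, "rz": 0},
  {"jaw": 25, "tx": 0, "ty": 0, "tz": 0, "rx": 0, "ry": 0, "rz": 0},
  {"jaw": 25, "tx": 0, "ty": 0, "tz": 0, "rx": 0, "ry": 0, "rz": 0},
])

```text
t: 10.55
eef_pos: [481.0, -143.0, 126.5]
orientation: [-3.122, -0.285, 0.008]
contact_force: [0.2, -0.4, -0.3]
opening: 0.368
```

```bash
python3 look.py wrist w6 0 640 0 480;  python3 go.py 483.4 -144.3 30 -79.6 abs
```

```text
t 10.6 tcp [ 481.2 -143.5  126.8] yaw -79.6 -> -79.6 q6 0.99 q1 -0.4 F [-0.3  0.4 -1.7] open 31.2
shift [ 2.4  1.9 96.7] turn [-0.007  0.004 -0.   ] rows>= 2.3
```

View pics/w6.png

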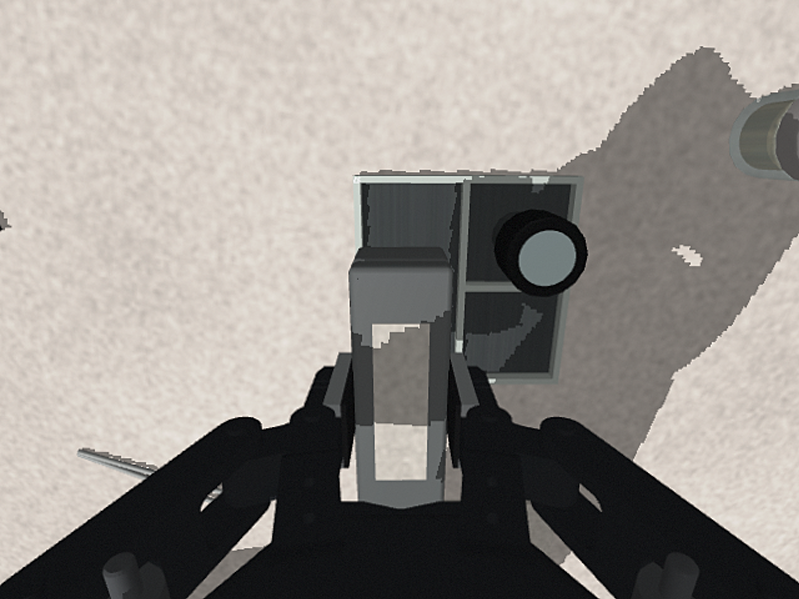

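>>> jog_arm([
  {"jaw": 25, "tx": 2, "ty": 2, "tz": 30, "rx": -0.007, "ry": 0.003, "rz": 0},
  {"jaw": 25, "tx": 2, "ty": 2, "tz": 60, "rx": -0.007, "ry": 0.003, "rz": 0},
  {"jaw": 25, "tx": 2, "ty": 2, "tz": 80, "rx": -0.007, "ry": 0.003, "rz": 0},
  {"jaw": 25, "tx": 2, "ty": 2, "tz": 92, "rx": -0.007, "ry": 0.003, "rz": 0},
  {"jaw": 25, "tx": 2, "ty": 2, "tz": 92, "rx": -0.007, "ry": 0.003, "rz": 0},
  {"jaw": 25, "tx": 2, "ty": 2, "tz": 92, "rx": -0.007, "ry": 0.003, "rz": 0},
])

```text
t: 11.1
eef_pos: [483.2, -144.6, 35.0]
orientation: [-3.128, -0.283, 0.003]
contact_force: [0.5, -0.5, -0.6]
opening: 0.367
```

```bash
python3 look.py wrist w7 0 640 0 480;  python3 go.py 483.4 -144.3 29 -79.6 abs
```

```text
t 11.15 tcp [ 484.1 -144.8   36.2] yaw -79.6 -> -79.6 q6 0.99 q1 -0.4 F [ 1.2  0.2 -0.9] open 31.2
shift [-0.6 -0.6  7.2] turn [ 0.001 -0.001 -0.001] rows>= 0.2
```

View pics/w7.png

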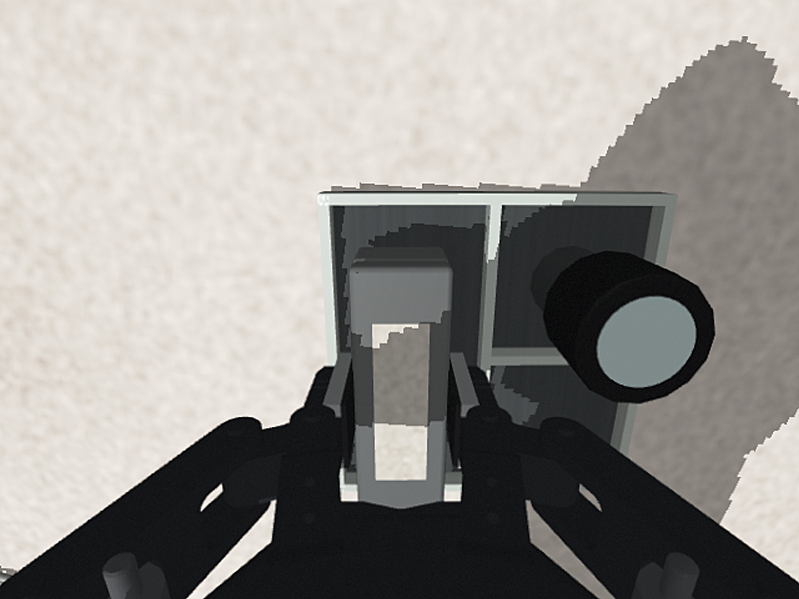

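>>> jog_arm([
  {"jaw": 25, "tx": 0, "ty": 0, "tz": 3, "rx": 0, "ry": 0, "rz": 0},
  {"jaw": 25, "tx": 0, "ty": 0, "tz": 5, "rx": 0, "ry": 0, "rz": 0},
  {"jaw": 25, "tx": 0, "ty": 0, "tz": 6.5, "rx": 0, "ry": 0, "rz": 0},
  {"jaw": 25, "tx": 0, "ty": 0, "tz": 6.5, "rx": 0, "ry": 0, "rz": 0},
  {"jaw": 25, "tx": 0, "ty": 0, "tz": 6.5, "rx": 0, "ry": 0, "rz": 0},
])

```text
t: 11.57
eef_pos: [483.3, -143.9, 29.0]
orientation: [3.128, 0.285, -0.0]
contact_force: [-0.6, 0.7, -0.9]
opening: 0.364
```

```bash
python3 go.py 483.4 -144.3 29 -79.6 abs
```

```text
t 11.57 tcp [ 483.3 -143.9   29. ] yaw -79.6 -> -79.6 q6 0.99 q1 -0.4 F [-0.6  0.7 -0.9] open 31.0
shift [-0.   0.4  0. ] turn [0. 0. 0.] rows>= 0.0
```

Around 1 mm above base; release and rise.

>>> jog_arm([
  {"jaw": 34, "tx": 0, "ty": 0, "tz": 0.5, "rx": 0, "ry": 0, "rz": 0},
  {"jaw": 37, "tx": 0, "ty": 0, "tz": 0.5, "rx": 0, "ry": 0, "rz": 0},
  {"jaw": 40, "tx": 0, "ty": 0, "tz": 0.5, "rx": 0, "ry": 0, "rz": 0},
  {"jaw": 42, "tx": 0, "ty": 0, "tz": 0, "rx": 0, "ry": 0, "rz": 0},
  {"jaw": 42, "tx": 0, "ty": 0, "tz": -15, "rx": 0, "ry": 0, "rz": 0},
  {"jaw": 42, "tx": 0, "ty": 0, "tz": -50, "rx": 0, "ry": 0, "rz": 0},
  {"jaw": 50, "tx": 0, "ty": 0, "tz": -90, "rx": 0, "ry": 0, "rz": 0},
  {"jaw": 50, "tx": 0, "ty": 0, "tz": -130, "rx": 0, "ry": 0, "rz": 0},
])

```text
t: 12.23
eef_pos: [482.4, -143.5, 159.4]
orientation: [-3.128, -0.285, 0.004]
contact_force: [0.7, -0.3, -0.3]
opening: 0.58
```

```bash
python3 w.py 8; python3 go.py 667.5 -199 170
```

```text
[ 487.7 -145.6  169.8] [ 560.1 -128.6  290.4]
wrist 451 1 422 ztop 29.0 rect [ 653.8 -200.2] [ 3. 19.] 11.4 table -0.5
wrist 616 111 5106 ztop 47.8 rect [ 605.7 -325.7] [47.5 36.5] 25.4 table -0.5
wrist 9 169 587 ztop 11.4 rect [479.5 119.7] [21.8 45.1] 84.6 table -0.3
wrist 318 461 75339 ztop 241.5 rect [ 498.8 -139.4] [ 16.2 135.3] 10.6 table -0.4

t 12.28 tcp [ 487.7 -145.6  169.8] yaw -79.6 -> -79.6 q6 0.99 q1 -0.4 F [ 3.8 -0.9  5.1] open 50.0
shift [167.2  85.1   2.4] turn [ 0.008 -0.011  0.   ] rows>= 4.5
```

View pics/w8.png

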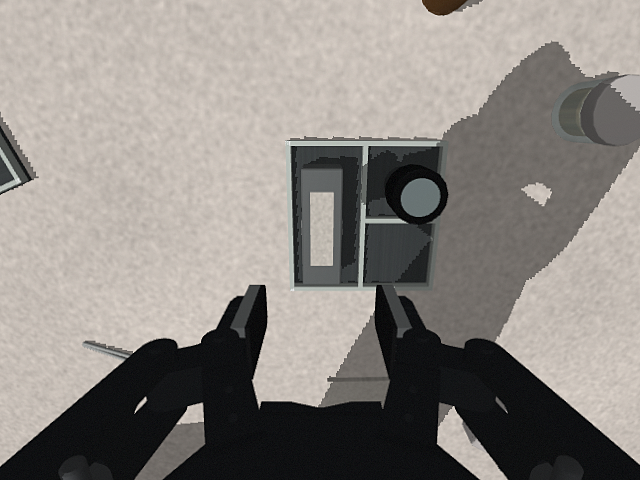

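>>> jog_arm([
  {"jaw": 56, "tx": 165, "ty": 85, "tz": 2, "rx": 0.005, "ry": -0.01, "rz": 0},
  {"jaw": 56, "tx": 165, "ty": 85, "tz": 2, "rx": 0.005, "ry": -0.01, "rz": 0},
  {"jaw": 56, "tx": 165, "ty": 85, "tz": 2, "rx": 0.005, "ry": -0.01, "rz": 0},
  {"jaw": 56, "tx": 165, "ty": 85, "tz": 2, "rx": 0.005, "ry": -0.01, "rz": 0},
  {"jaw": 56, "tx": 165, "ty": 85, "tz": 2, "rx": 0.005, "ry": -0.01, "rz": 0},
  {"jaw": 56, "tx": 165, "ty": 85, "tz": 2, "rx": 0.005, "ry": -0.01, "rz": 0},
  {"jaw": 56, "tx": 165, "ty": 85, "tz": 2, "rx": 0.005, "ry": -0.01, "rz": 0},
  {"jaw": 56, "tx": 165, "ty": 85, "tz": 2, "rx": 0.005, "ry": -0.01, "rz": 0},
], squeeze=30)

```text
t: 12.95
eef_pos: [660.2, -197.4, 156.0]
orientation: [-3.124, -0.285, 0.019]
contact_force: [-1.0, 0.6, -0.1]
opening: 0.654
```

```bash
python3 w.py 9; python3 go.py 668.5 -199 34
```

```text
[ 659.9 -197.2  156.2] [ 739.2 -182.8  286.2]
wrist 3 118 607 ztop 16.8 rect [698.9  61.5] [ 8.1 27.7] 84.7 table -0.3
wrist 139 156 5939 ztop 64.4 rect [695.6 -71.9] [52.9 54.3] 15.2 table -0.4
wrist 328 232 1945 ztop 76.1 rect [ 671.9 -199.2] [12.3 11.1] 10.6 table -0.4
wrist 315 461 69875 ztop 238.1 rect [ 677.3 -193. ] [ 16.1 135. ] 11.0 table -0.4

t 13.0 tcp [ 659.9 -197.2  156.2] yaw -79.6 -> -79.6 q6 1.02 q1 -0.37 F [ 0.5 -0.6 -0.4] open 56.0
shift [  9.5   4.  122.1] turn [-0.006  0.012  0.   ] rows>= 2.9
```

View pics/w9.png

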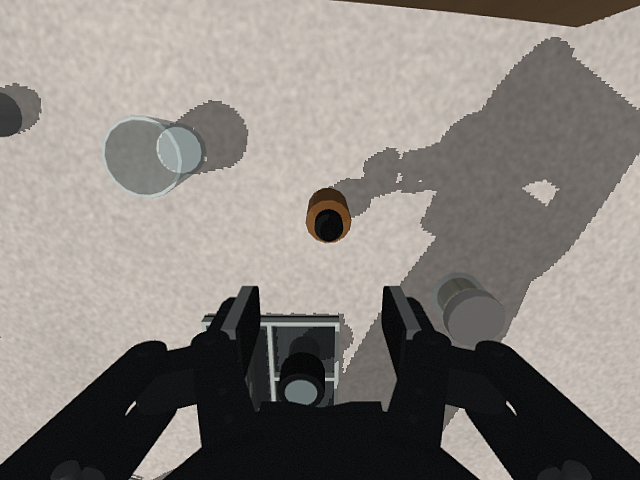

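>>> jog_arm([
  {"jaw": 56, "tx": 11, "ty": 4, "tz": 10, "rx": -0.006, "ry": 0.012, "rz": 0},
  {"jaw": 56, "tx": 11, "ty": 4, "tz": 50, "rx": -0.006, "ry": 0.012, "rz": 0},
  {"jaw": 56, "tx": 11, "ty": 4, "tz": 90, "rx": -0.006, "ry": 0.012, "rz": 0},
  {"jaw": 56, "tx": 11, "ty": 4, "tz": 115, "rx": -0.006, "ry": 0.012, "rz": 0},
  {"jaw": 56, "tx": 11, "ty": 4, "tz": 126, "rx": -0.006, "ry": 0.012, "rz": 0},
  {"jaw": 56, "tx": 11, "ty": 4, "tz": 126, "rx": -0.006, "ry": 0.012, "rz": 0},
  {"jaw": 56, "tx": 11, "ty": 4, "tz": 126, "rx": -0.006, "ry": 0.012, "rz": 0},
])

```text
t: 13.58
eef_pos: [671.0, -199.2, 31.4]
orientation: [3.128, 0.285, 0.003]
contact_force: [-0.2, -0.4, 0.1]
opening: 0.657
```

```bash
python3 go.py 670 -199.2 29; python3 look.py scene b1 150 290 180 285
```

```text
t 13.58 tcp [ 671.  -199.2   31.4] yaw -79.6 -> -79.6 q6 1.02 q1 -0.37 F [-0.2 -0.4  0.1] open 56.1
shift [-1.  -0.2  2.4] turn [ 0.001 -0.002  0.   ] rows>= 0.1
```

View pics/b1.png

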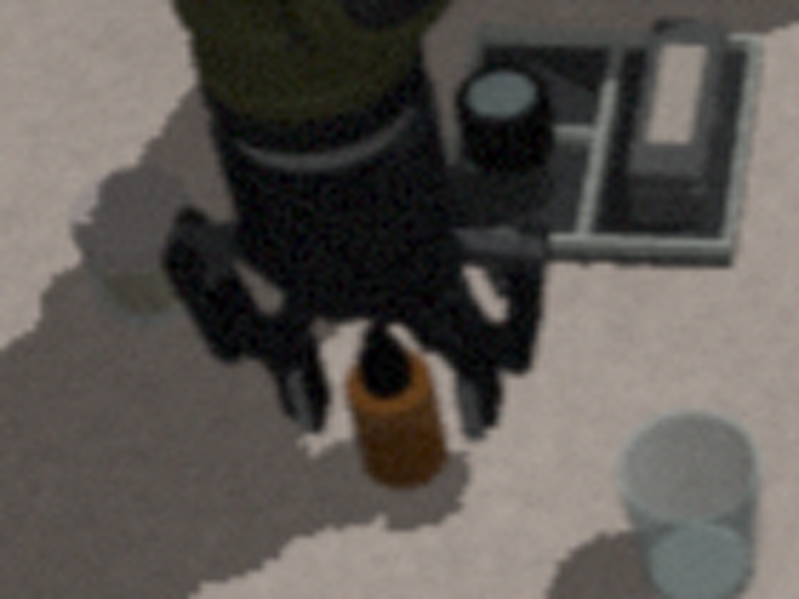

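Bottle sits between the pads. Close and lift.

>>> jog_arm([
  {"jaw": 25, "tx": 0, "ty": 0, "tz": 0, "rx": 0, "ry": 0, "rz": 0},
  {"jaw": 25, "tx": 0, "ty": 0, "tz": 0, "rx": 0, "ry": 0, "rz": 0},
  {"jaw": 25, "tx": 0, "ty": 0, "tz": 0, "rx": 0, "ry": 0, "rz": 0},
  {"jaw": 25, "tx": 0, "ty": 0, "tz": 0, "rx": 0, "ry": 0, "rz": 0},
  {"jaw": 25, "tx": 0, "ty": 0, "tz": 0, "rx": 0, "ry": 0, "rz": 0},
  {"jaw": 25, "tx": 0, "ty": 0, "tz": 0, "rx": 0, "ry": 0, "rz": 0},
])

```text
t: 14.13
eef_pos: [672.9, -200.0, 33.8]
orientation: [3.126, 0.285, 0.009]
contact_force: [-0.0, 0.1, 6.7]
opening: 0.388
```

>>> jog_arm([
  {"jaw": 25, "tx": 0, "ty": 0, "tz": -20, "rx": 0, "ry": 0, "rz": 0},
  {"jaw": 25, "tx": 0, "ty": 0, "tz": -60, "rx": 0, "ry": 0, "rz": 0},
  {"jaw": 25, "tx": 0, "ty": 0, "tz": -95, "rx": 0, "ry": 0, "rz": 0},
  {"jaw": 25, "tx": 0, "ty": 0, "tz": -115, "rx": 0, "ry": 0, "rz": 0},
  {"jaw": 25, "tx": 0, "ty": 0, "tz": -115, "rx": 0, "ry": 0, "rz": 0},
])

```text
t: 14.55
eef_pos: [674.6, -200.5, 154.1]
orientation: [3.122, 0.285, 0.021]
contact_force: [0.1, -0.7, 1.1]
opening: 0.382
```

```bash
python3 - <<'E'
import numpy as np
s=np.array([489.5,-177.7]);a=np.radians(10.4);ex=np.array([np.cos(a),np.sin(a)]);ey=np.array([-ex[1],ex[0]])
print(s-33*ex-31*ey)
E
python3 go.py 463 -214 146; python3 look.py wrist b2 0 640 0 480
```

```text
[ 462.63823497 -214.14784739]
t 14.55 tcp [ 674.6 -200.5  154.1] yaw -79.6 -> -79.6 q6 1.02 q1 -0.37 F [ 0.1 -0.7  1.1] open 32.6
shift [-210.7  -25.     5.3] turn [ 0.008 -0.013  0.   ] rows>= 5.1
```

View pics/b2.png

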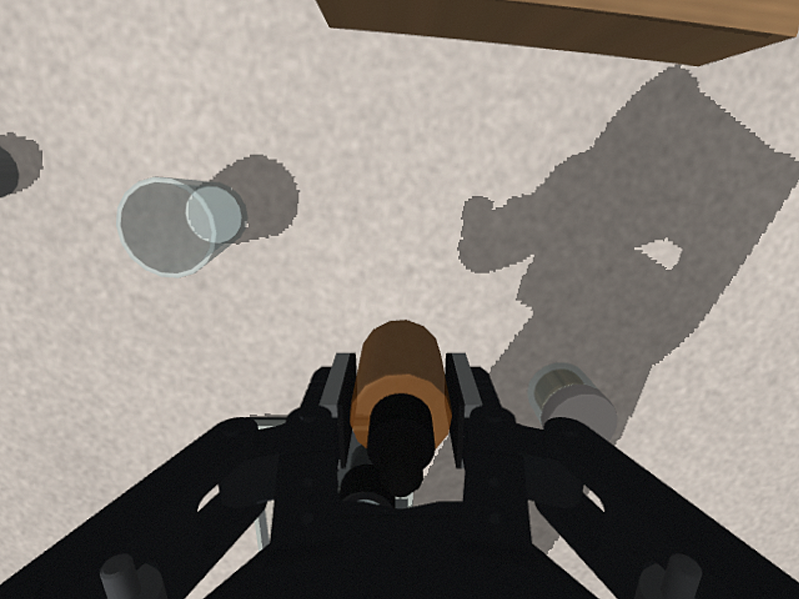

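>>> jog_arm([
  {"jaw": 25, "tx": -211, "ty": -25, "tz": 6, "rx": 0.008, "ry": -0.013, "rz": 0},
  {"jaw": 25, "tx": -211, "ty": -25, "tz": 6, "rx": 0.008, "ry": -0.013, "rz": 0},
  {"jaw": 25, "tx": -211, "ty": -25, "tz": 6, "rx": 0.008, "ry": -0.013, "rz": 0},
  {"jaw": 25, "tx": -211, "ty": -25, "tz": 6, "rx": 0.008, "ry": -0.013, "rz": 0},
  {"jaw": 25, "tx": -211, "ty": -25, "tz": 6, "rx": 0.008, "ry": -0.013, "rz": 0},
  {"jaw": 25, "tx": -211, "ty": -25, "tz": 6, "rx": 0.008, "ry": -0.013, "rz": 0},
  {"jaw": 25, "tx": -211, "ty": -25, "tz": 6, "rx": 0.008, "ry": -0.013, "rz": 0},
  {"jaw": 25, "tx": -211, "ty": -25, "tz": 6, "rx": 0.008, "ry": -0.013, "rz": 0},
])

```text
t: 15.27
eef_pos: [458.5, -212.5, 138.4]
orientation: [-3.122, -0.284, 0.02]
contact_force: [0.7, -0.2, -0.6]
opening: 0.388
```

```bash
python3 go.py 463 -214 45; python3 look.py wrist b3 0 640 0 480
```

```text
t 15.27 tcp [ 458.5 -212.5  138.4] yaw -79.6 -> -79.6 q6 0.85 q1 -0.54 F [ 0.7 -0.2 -0.6] open 33.1
shift [ 5.3  2.9 93.3] turn [-0.008  0.012  0.   ] rows>= 2.2
```

View pics/b3.png

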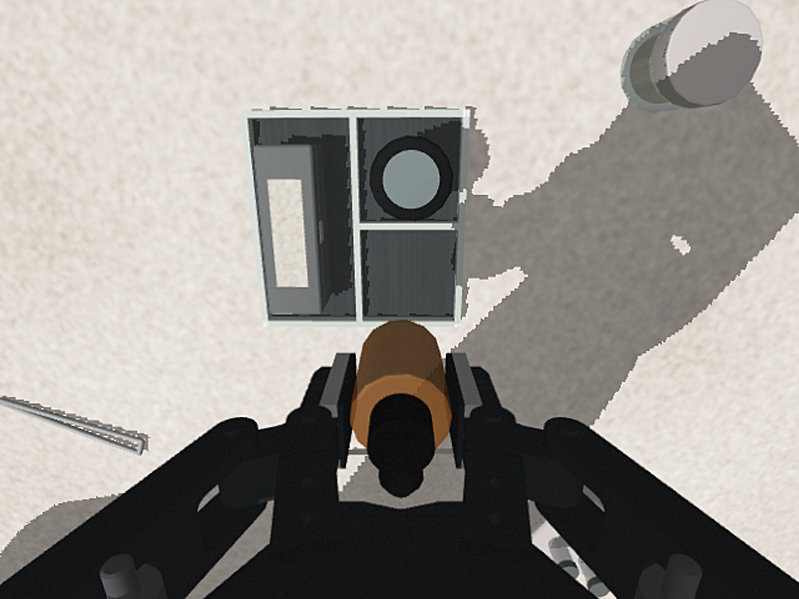

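>>> jog_arm([
  {"jaw": 25, "tx": 5.5, "ty": 3, "tz": 15, "rx": -0.008, "ry": 0.012, "rz": 0},
  {"jaw": 25, "tx": 5.5, "ty": 3, "tz": 50, "rx": -0.008, "ry": 0.012, "rz": 0},
  {"jaw": 25, "tx": 5.5, "ty": 3, "tz": 75, "rx": -0.008, "ry": 0.012, "rz": 0},
  {"jaw": 25, "tx": 5.5, "ty": 3, "tz": 90, "rx": -0.008, "ry": 0.012, "rz": 0},
  {"jaw": 25, "tx": 5.5, "ty": 3, "tz": 90, "rx": -0.008, "ry": 0.012, "rz": 0},
  {"jaw": 25, "tx": 5.5, "ty": 3, "tz": 90, "rx": -0.008, "ry": 0.012, "rz": 0},
  {"jaw": 25, "tx": 5.5, "ty": 3, "tz": 90, "rx": -0.008, "ry": 0.012, "rz": 0},
])

```text
t: 15.9
eef_pos: [465.4, -214.8, 50.4]
orientation: [3.126, 0.286, 0.003]
contact_force: [0.3, -0.6, -1.1]
opening: 0.385
```

```bash
python3 go.py 463 -214 38.5; python3 look.py wrist b4 0 640 0 480
```

```text
t 15.9 tcp [ 465.4 -214.8   50.4] yaw -79.5 -> -79.5 q6 0.85 q1 -0.54 F [ 0.3 -0.6 -1.1] open 32.9
shift [-2.3 -1.2 11.9] turn [ 0.002 -0.002  0.   ] rows>= 0.3
```

View pics/b4.png

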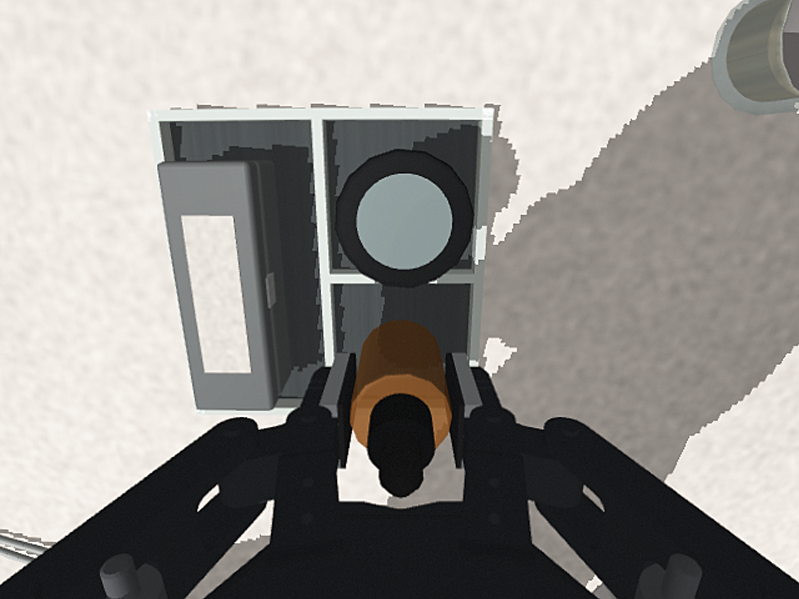

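>>> jog_arm([
  {"jaw": 25, "tx": -2, "ty": -1, "tz": 4, "rx": 0, "ry": 0, "rz": 0},
  {"jaw": 25, "tx": -2, "ty": -1, "tz": 8, "rx": 0, "ry": 0, "rz": 0},
  {"jaw": 25, "tx": -2, "ty": -1, "tz": 11, "rx": 0, "ry": 0, "rz": 0},
  {"jaw": 25, "tx": -2, "ty": -1, "tz": 11, "rx": 0, "ry": 0, "rz": 0},
  {"jaw": 25, "tx": -2, "ty": -1, "tz": 11, "rx": 0, "ry": 0, "rz": 0},
])

```text
t: 16.37
eef_pos: [461.4, -213.6, 38.1]
orientation: [3.128, 0.285, 0.001]
contact_force: [0.5, -0.1, -0.2]
opening: 0.388
```

```bash
python3 go.py 463 -214 38
```

```text
t 16.37 tcp [ 461.4 -213.6   38.1] yaw -79.6 -> -79.6 q6 0.85 q1 -0.54 F [ 0.5 -0.1 -0.2] open 33.1
shift [1.5 0.7 0.1] turn [ 0.001 -0.     0.   ] rows>= 0.0
```

>>> jog_arm([
  {"jaw": 25, "tx": 1, "ty": 0, "tz": 1, "rx": 0, "ry": 0, "rz": 0},
  {"jaw": 25, "tx": 1, "ty": 0, "tz": 2, "rx": 0, "ry": 0, "rz": 0},
  {"jaw": 25, "tx": 1, "ty": 0, "tz": 2, "rx": 0, "ry": 0, "rz": 0},
  {"jaw": 25, "tx": 1, "ty": 0, "tz": 2, "rx": 0, "ry": 0, "rz": 0},
])

```text
t: 16.7
eef_pos: [462.1, -213.6, 37.8]
orientation: [3.128, 0.286, -0.003]
contact_force: [-8.0, 2.4, 12.6]
opening: 0.388
```

```bash
python3 go.py 463 -214 38
```

```text
t 16.7 tcp [ 462.1 -213.6   37.8] yaw -79.6 -> -79.6 q6 0.85 q1 -0.54 F [-8.   2.4 12.6] open 33.1
shift [ 0.8  0.6 -0.2] turn [ 0.     0.002 -0.   ] rows>= 0.0
```

Seated. Release and go up.

>>> jog_arm([
  {"jaw": 36, "tx": 0, "ty": 0, "tz": -1, "rx": 0, "ry": 0, "rz": 0},
  {"jaw": 40, "tx": 0, "ty": 0, "tz": -1, "rx": 0, "ry": 0, "rz": 0},
  {"jaw": 44, "tx": 0, "ty": 0, "tz": -1, "rx": 0, "ry": 0, "rz": 0},
  {"jaw": 46, "tx": 0, "ty": 0, "tz": -2, "rx": 0, "ry": 0, "rz": 0},
  {"jaw": 46, "tx": 0, "ty": 0, "tz": -20, "rx": 0, "ry": 0, "rz": 0},
  {"jaw": 46, "tx": 0, "ty": 0, "tz": -60, "rx": 0, "ry": 0, "rz": 0},
  {"jaw": 60, "tx": 0, "ty": 0, "tz": -100, "rx": 0, "ry": 0, "rz": 0},
  {"jaw": 72, "tx": 0, "ty": 0, "tz": -140, "rx": 0, "ry": 0, "rz": 0},
])

```text
t: 17.37
eef_pos: [461.7, -212.8, 176.9]
orientation: [-3.128, -0.285, 0.002]
contact_force: [1.9, 0.4, 0.1]
opening: 0.801
```

```bash
python3 w.py 10; python3 go.py 608 -333.3 160
```

```text
[ 466.3 -215.5  187.2] [ 539.2 -197.9  308. ]
wrist 527 60 5139 ztop 47.9 rect [ 608.3 -332.7] [46.7 48.4] 13.3 table -0.5
wrist 321 230 11610 ztop 52.9 rect [ 460.8 -212.9] [33.7 32.3] 10.5 table -0.4
wrist 325 145 2522 ztop 62.1 rect [ 525.4 -203.7] [38.6 39.1] 74.7 table -0.4
wrist 319 461 61691 ztop 259.2 rect [ 477.9 -208.8] [ 15.6 134.7] 10.5 table -0.4
wrist 325 353 1907 ztop 5.9 rect [ 308.3 -237.3] [ 36.9 110.7] 10.3 table -0.3

t 17.42 tcp [ 466.3 -215.5  187.2] yaw -79.6 -> -79.6 q6 0.85 q1 -0.54 F [ 4.5 -1.8  6.4] open 71.9
shift [117.7 141.2  30. ] turn [ 0.01  -0.011  0.   ] rows>= 4.5
```

View pics/w10.png

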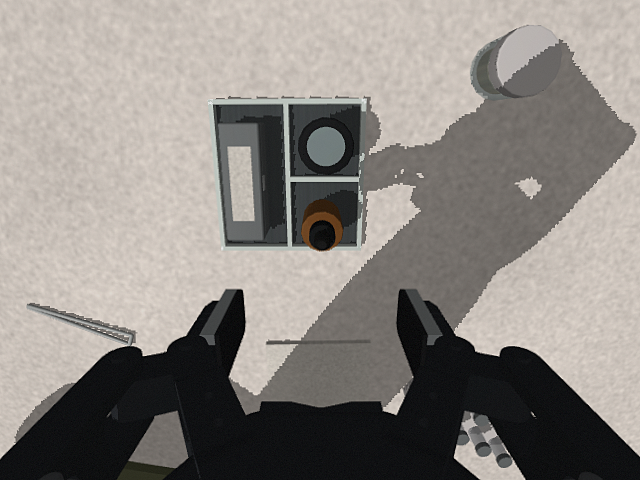

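>>> jog_arm([
  {"jaw": 72, "tx": 116, "ty": 140, "tz": 25, "rx": 0, "ry": 0, "rz": -0.99},
  {"jaw": 72, "tx": 116, "ty": 140, "tz": 25, "rx": 0, "ry": 0, "rz": -0.99},
  {"jaw": 72, "tx": 116, "ty": 140, "tz": 25, "rx": 0, "ry": 0, "rz": -0.99},
  {"jaw": 72, "tx": 116, "ty": 140, "tz": 25, "rx": 0, "ry": 0, "rz": -0.99},
  {"jaw": 72, "tx": 116, "ty": 140, "tz": 25, "rx": 0, "ry": 0, "rz": -0.99},
  {"jaw": 72, "tx": 116, "ty": 140, "tz": 25, "rx": 0, "ry": 0, "rz": -0.99},
  {"jaw": 72, "tx": 116, "ty": 140, "tz": 25, "rx": 0, "ry": 0, "rz": -0.99},
  {"jaw": 72, "tx": 116, "ty": 140, "tz": 25, "rx": 0, "ry": 0, "rz": -0.99},
])

```text
t: 18.08
eef_pos: [602.0, -330.3, 149.9]
orientation: [-2.612, -1.745, 0.001]
contact_force: [0.2, -1.1, 0.6]
opening: 0.843
```

```bash
python3 w.py 11; python3 go.py 608.2 -333 31
```

```text
[ 601.8 -330.1  150.1] [ 632.6 -257.4  281.1]
wrist 107 126 22196 ztop 62.2 rect [ 493.1 -204.6] [107.7  39.5] 0.1 table -0.2
wrist 331 238 3680 ztop 48.0 rect [ 609.5 -333.8] [47.2 47. ] 23.2 table -0.4
wrist 13 282 953 ztop 5.9 rect [ 314.3 -270.6] [38.3 44.2] 10.8 table -0.2
wrist 319 461 63875 ztop 232.1 rect [ 608.4 -314.7] [ 15.8 135. ] 67.6 table -0.4

t 18.13 tcp [ 601.8 -330.1  150.1] yaw -22.3 -> -22.3 q6 -0.19 q1 -0.58 F [-0.4 -0.7  0.1] open 71.9
shift [ -0.2   7.  119.1] turn [-0.  0.  0.] rows>= 2.9
```

>>> jog_arm([
  {"jaw": 72, "tx": 0, "ty": 7.5, "tz": 20, "rx": 0, "ry": 0, "rz": 0},
  {"jaw": 72, "tx": 0, "ty": 7.5, "tz": 60, "rx": 0, "ry": 0, "rz": 0},
  {"jaw": 72, "tx": 0, "ty": 7.5, "tz": 95, "rx": 0, "ry": 0, "rz": 0},
  {"jaw": 72, "tx": 0, "ty": 7.5, "tz": 115, "rx": 0, "ry": 0, "rz": 0},
  {"jaw": 72, "tx": 0, "ty": 7.5, "tz": 119, "rx": 0, "ry": 0, "rz": 0},
  {"jaw": 72, "tx": 0, "ty": 7.5, "tz": 119, "rx": 0, "ry": 0, "rz": 0},
  {"jaw": 72, "tx": 0, "ty": 7.5, "tz": 119, "rx": 0, "ry": 0, "rz": 0},
])

```text
t: 18.72
eef_pos: [609.6, -333.5, 33.5]
orientation: [2.616, 1.734, 0.001]
contact_force: [0.2, 0.3, 0.1]
opening: 0.839
```

```bash
python3 go.py 608.8 -333.3 31; python3 look.py scene j1 110 250 150 255
```

```text
t 18.72 tcp [ 609.6 -333.5   33.5] yaw -22.9 -> -22.9 q6 -0.18 q1 -0.58 F [0.2 0.3 0.1] open 71.7
shift [-0.1 -0.8  2.5] turn [ 0.003  0.001 -0.   ] rows>= 0.1
```

View pics/j1.png

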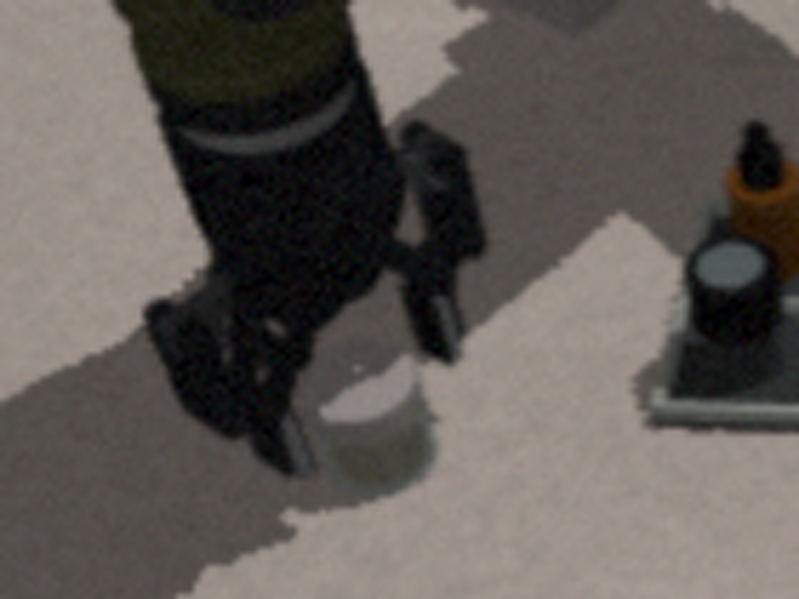

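>>> jog_arm([
  {"jaw": 38, "tx": 0, "ty": 0, "tz": 0, "rx": 0, "ry": 0, "rz": 0},
  {"jaw": 38, "tx": 0, "ty": 0, "tz": 0, "rx": 0, "ry": 0, "rz": 0},
  {"jaw": 38, "tx": 0, "ty": 0, "tz": 0, "rx": 0, "ry": 0, "rz": 0},
  {"jaw": 38, "tx": 0, "ty": 0, "tz": 0, "rx": 0, "ry": 0, "rz": 0},
  {"jaw": 38, "tx": 0, "ty": 0, "tz": 0, "rx": 0, "ry": 0, "rz": 0},
  {"jaw": 38, "tx": 0, "ty": 0, "tz": 0, "rx": 0, "ry": 0, "rz": 0},
])

```text
t: 19.27
eef_pos: [610.2, -334.0, 35.1]
orientation: [2.614, 1.734, 0.002]
contact_force: [0.1, 0.8, 7.3]
opening: 0.548
```

>>> jog_arm([
  {"jaw": 38, "tx": 0, "ty": 0, "tz": -20, "rx": 0, "ry": 0, "rz": 0},
  {"jaw": 38, "tx": 0, "ty": 0, "tz": -60, "rx": 0, "ry": 0, "rz": 0},
  {"jaw": 38, "tx": 0, "ty": 0, "tz": -95, "rx": 0, "ry": 0, "rz": 0},
  {"jaw": 38, "tx": 0, "ty": 0, "tz": -120, "rx": 0, "ry": 0, "rz": 0},
  {"jaw": 38, "tx": 0, "ty": 0, "tz": -120, "rx": 0, "ry": 0, "rz": 0},
])

```text
t: 19.68
eef_pos: [612.1, -335.1, 161.2]
orientation: [2.607, 1.73, 0.008]
contact_force: [1.5, -1.4, 0.7]
opening: 0.548
```

```bash
python3 - <<'E'
import numpy as np
s=np.array([466.3,194.]);a=np.radians(31.1);ey=np.array([-np.sin(a),np.cos(a)])
print(s-35*ey,s+35*ey)
E
python3 go.py 484 164 150 31.1; python3 look.py wrist j2 0 640 0 480
```

```text
[484.37866651 164.03065204] [448.22133349 223.96934796]
t 19.68 tcp [ 612.1 -335.1  161.2] yaw -22.9 -> 31.1 q6 -0.18 q1 -0.58 F [ 1.5 -1.4  0.7] open 46.8
shift [ 410.1 -312.1    5.6] turn [ 0.011  0.009 -0.942] rows>= 12.4
```

View pics/j2.png

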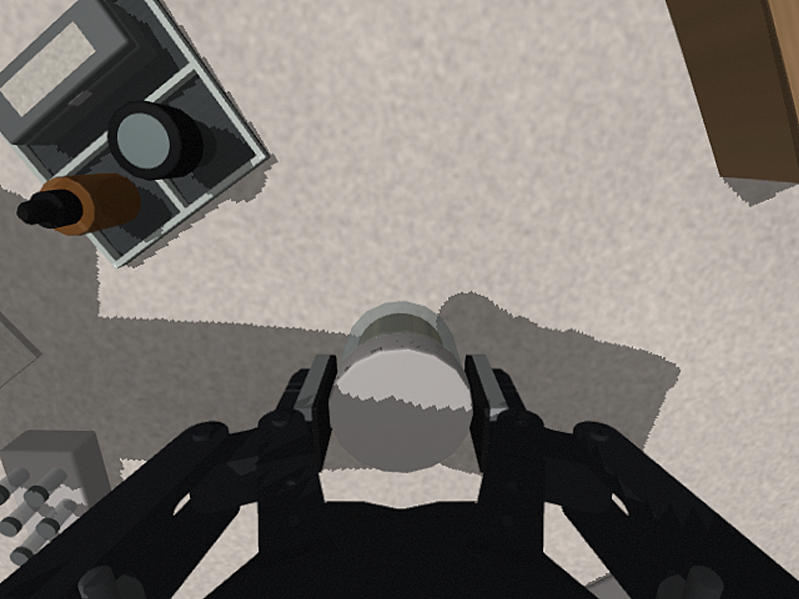

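>>> jog_arm([
  {"jaw": 38, "tx": 250, "ty": -190, "tz": 3, "rx": 0.011, "ry": 0.009, "rz": -0.942},
  {"jaw": 38, "tx": 250, "ty": -190, "tz": 3, "rx": 0.011, "ry": 0.009, "rz": -0.942},
  {"jaw": 38, "tx": 250, "ty": -190, "tz": 3, "rx": 0.011, "ry": 0.009, "rz": -0.942},
  {"jaw": 38, "tx": 250, "ty": -190, "tz": 3, "rx": 0.011, "ry": 0.009, "rz": -0.942},
  {"jaw": 38, "tx": 250, "ty": -190, "tz": 3, "rx": 0.011, "ry": 0.009, "rz": -0.942},
  {"jaw": 38, "tx": 250, "ty": -190, "tz": 3, "rx": 0.011, "ry": 0.009, "rz": -0.942},
  {"jaw": 38, "tx": 250, "ty": -190, "tz": 3, "rx": 0.011, "ry": 0.009, "rz": -0.942},
  {"jaw": 38, "tx": 250, "ty": -190, "tz": 3, "rx": 0.011, "ry": 0.009, "rz": -0.942},
])

```text
t: 20.4
eef_pos: [527.9, -25.2, 146.6]
orientation: [-1.526, -2.726, -0.0]
contact_force: [1.4, -0.6, -1.5]
opening: 0.551
```

```bash
python3 go.py 484.4 164 145 31.1
```

```text
t 20.4 tcp [527.9 -25.2 146.6] yaw 31.5 -> 31.1 q6 -0.71 q1 -0.15 F [ 1.4 -0.6 -1.5] open 47.1
shift [184.   61.8   4. ] turn [-0.008 -0.015  0.007] rows>= 4.7
```

>>> jog_arm([
  {"jaw": 38, "tx": 180, "ty": 61, "tz": 4, "rx": -0.005, "ry": -0.01, "rz": 0.007},
  {"jaw": 38, "tx": 180, "ty": 61, "tz": 4, "rx": -0.005, "ry": -0.01, "rz": 0.007},
  {"jaw": 38, "tx": 180, "ty": 61, "tz": 4, "rx": -0.005, "ry": -0.01, "rz": 0.007},
  {"jaw": 38, "tx": 180, "ty": 61, "tz": 4, "rx": -0.005, "ry": -0.01, "rz": 0.007},
  {"jaw": 38, "tx": 180, "ty": 61, "tz": 4, "rx": -0.005, "ry": -0.01, "rz": 0.007},
  {"jaw": 38, "tx": 180, "ty": 61, "tz": 4, "rx": -0.005, "ry": -0.01, "rz": 0.007},
  {"jaw": 38, "tx": 180, "ty": 61, "tz": 4, "rx": -0.005, "ry": -0.01, "rz": 0.007},
  {"jaw": 38, "tx": 180, "ty": 61, "tz": 4, "rx": -0.005, "ry": -0.01, "rz": 0.007},
])

```text
t: 21.07
eef_pos: [489.2, 156.5, 145.5]
orientation: [-1.552, -2.728, 0.002]
contact_force: [0.1, -0.0, -0.9]
opening: 0.548
```

```bash
python3 go.py 484.4 164 48 31.1;python3 look.py wrist j3 0 640 0 480
```

```text
t 21.07 tcp [489.2 156.5 145.5] yaw 30.7 -> 31.1 q6 -0.33 q1 0.2 F [ 0.1 -0.  -0.9] open 46.8
shift [ 8.7 -0.  97.5] turn [-0.003 -0.002 -0.007] rows>= 2.3
```

View pics/j3.png

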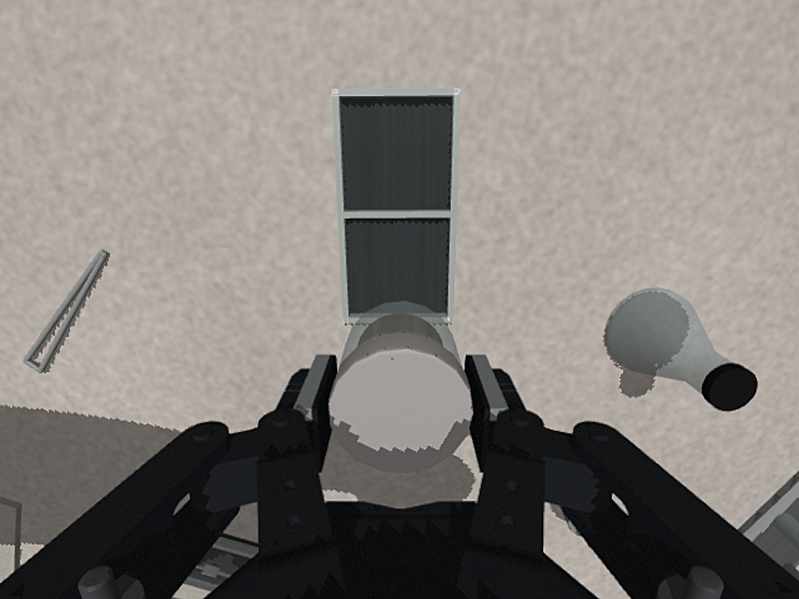

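```bash
python3 - <<'E'
from h import *
d=cam("wrist")
P=plane(d,[(265.5,72.5),(368,72.5),(361,259),(275.5,259),(278,172),(361,172)],12)
print(P.round(1)); print((P[0]+P[2])/2,(P[1]+P[3])/2,(P[4]+P[5])/2)
E
python3 go.py 484.4 164 48 31.1
```

```text
[[397.8 235.1  12. ]
 [460.9 272.5  12. ]
 [534.  149.3  12. ]
 [472.4 112.7  12. ]
 [439.6 177.3  12. ]
 [494.8 210.1  12. ]]
[465.86107499 192.18023578  12.        ] [466.65074993 192.5823965   12.        ] [467.21093148 193.74000307  12.        ]
t 21.17 tcp [489.8 155.9 146. ] yaw 30.6 -> 31.1 q6 -0.33 q1 0.2 F [-0.5 -0.4 -0.8] open 46.9
shift [ 9.6 -0.4 98. ] turn [-0.002 -0.002 -0.008] rows>= 2.4
```

>>> jog_arm([
  {"jaw": 38, "tx": 9, "ty": -0.3, "tz": 15, "rx": 0, "ry": 0, "rz": -0.008},
  {"jaw": 38, "tx": 9, "ty": -0.3, "tz": 50, "rx": 0, "ry": 0, "rz": -0.008},
  {"jaw": 38, "tx": 9, "ty": -0.3, "tz": 78, "rx": 0, "ry": 0, "rz": -0.008},
  {"jaw": 38, "tx": 9, "ty": -0.3, "tz": 96, "rx": 0, "ry": 0, "rz": -0.008},
  {"jaw": 38, "tx": 9, "ty": -0.3, "tz": 96, "rx": 0, "ry": 0, "rz": -0.008},
  {"jaw": 38, "tx": 9, "ty": -0.3, "tz": 96, "rx": 0, "ry": 0, "rz": -0.008},
  {"jaw": 38, "tx": 9, "ty": -0.3, "tz": 96, "rx": 0, "ry": 0, "rz": -0.008},
])

```text
t: 21.75
eef_pos: [486.3, 164.2, 52.1]
orientation: [-1.545, -2.736, -0.003]
contact_force: [-0.2, 0.9, -0.1]
opening: 0.553
```

```bash
python3 go.py 484.5 163.6 40 31.1;python3 look.py wrist j4 0 640 0 480; python3 look.py scene j5 340 480 150 255
```

```text
t 21.75 tcp [486.3 164.2  52.1] yaw 31.1 -> 31.1 q6 -0.32 q1 0.22 F [-0.2  0.9 -0.1] open 47.3
shift [ 0.5 -1.8 12.1] turn [ 0.001 -0.001 -0.   ] rows>= 0.3
```

View pics/j4.png

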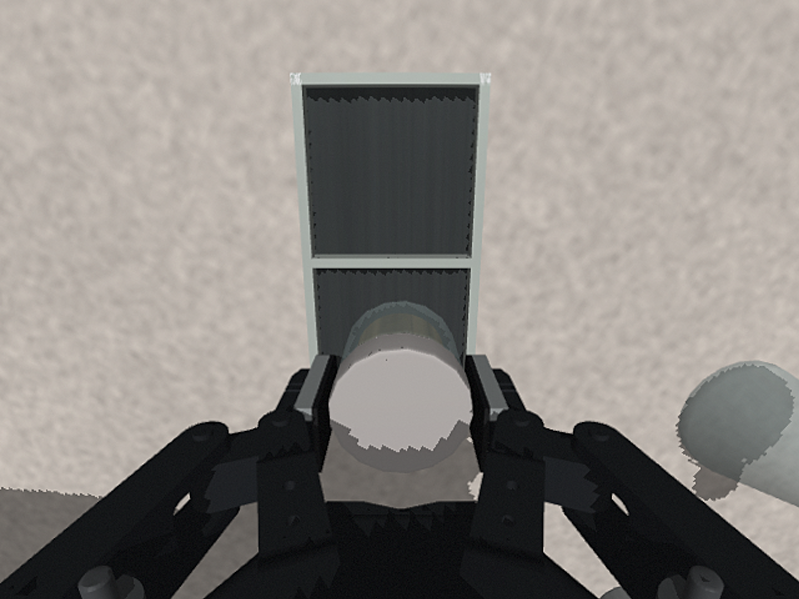

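View pics/j5.png

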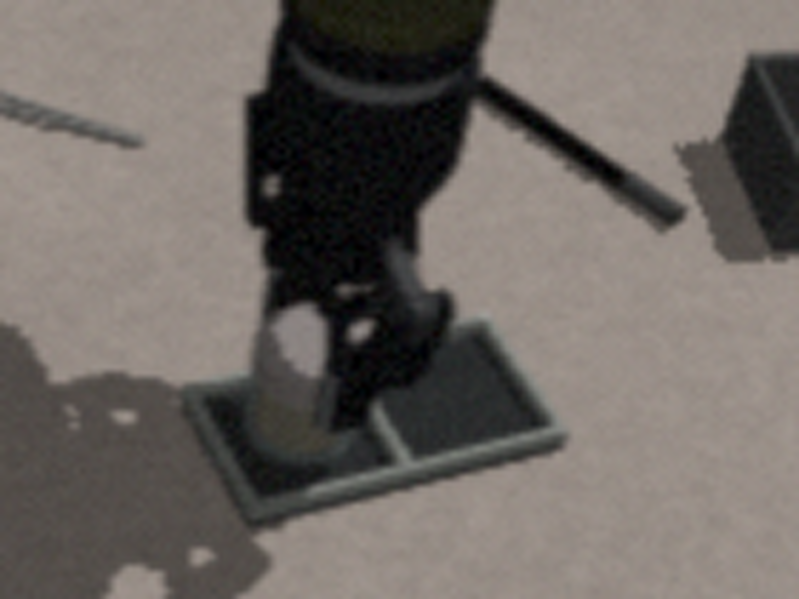

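>>> jog_arm([
  {"jaw": 38, "tx": 0, "ty": -1.8, "tz": 5, "rx": 0, "ry": 0, "rz": 0},
  {"jaw": 38, "tx": 0, "ty": -1.8, "tz": 9, "rx": 0, "ry": 0, "rz": 0},
  {"jaw": 38, "tx": 0, "ty": -1.8, "tz": 11.5, "rx": 0, "ry": 0, "rz": 0},
  {"jaw": 38, "tx": 0, "ty": -1.8, "tz": 12.5, "rx": 0, "ry": 0, "rz": 0},
  {"jaw": 38, "tx": 0, "ty": -1.8, "tz": 12.5, "rx": 0, "ry": 0, "rz": 0},
  {"jaw": 38, "tx": 0, "ty": -1.8, "tz": 12.5, "rx": 0, "ry": 0, "rz": 0},
])

```text
t: 22.35
eef_pos: [483.4, 163.6, 39.1]
orientation: [-1.542, -2.735, 0.001]
contact_force: [-3.4, -1.5, 6.5]
opening: 0.549
```

```bash
python3 go.py 484.5 163.6 40 31.1
```

```text
t 22.35 tcp [483.4 163.6  39.1] yaw 31.2 -> 31.1 q6 -0.32 q1 0.22 F [-3.4 -1.5  6.5] open 46.9
shift [-0.6  0.9 -0.9] turn [-0.001 -0.002  0.001] rows>= 0.0
```

Contact at the expected height; release.

>>> jog_arm([
  {"jaw": 50, "tx": 0, "ty": 0, "tz": -1, "rx": 0, "ry": 0, "rz": 0},
  {"jaw": 54, "tx": 0, "ty": 0, "tz": -1, "rx": 0, "ry": 0, "rz": 0},
  {"jaw": 58, "tx": 0, "ty": 0, "tz": -1, "rx": 0, "ry": 0, "rz": 0},
  {"jaw": 60, "tx": 0, "ty": 0, "tz": -2, "rx": 0, "ry": 0, "rz": 0},
  {"jaw": 60, "tx": 0, "ty": 0, "tz": -20, "rx": 0, "ry": 0, "rz": 0},
  {"jaw": 60, "tx": 0, "ty": 0, "tz": -60, "rx": 0, "ry": 0, "rz": 0},
  {"jaw": 60, "tx": 0, "ty": 0, "tz": -95, "rx": 0, "ry": 0, "rz": 0},
  {"jaw": 60, "tx": 0, "ty": 0, "tz": -120, "rx": 0, "ry": 0, "rz": 0},
])

```text
t: 23.02
eef_pos: [484.5, 163.8, 161.4]
orientation: [1.543, 2.736, 0.004]
contact_force: [-0.2, 0.9, 0.2]
opening: 0.7
```

```bash
python3 w.py 12; python3 go.py 700 80.5 160 31
```

```text
[487.4 164.4 166.8] [444.6 231.1 292.6]
wrist 318 234 6829 ztop 51.9 rect [484.7 163.9] [46.9 47.1] 73.5 table -0.4
wrist 563 310 5274 ztop 83.8 rect [657.2 214.6] [26.  30.3] 85.6 table -0.5
wrist 322 461 65512 ztop 243.7 rect [477. 178.] [134.7  15.6] 31.0 table -0.4

t 23.07 tcp [487.4 164.4 166.8] yaw 31.2 -> 31.0 q6 -0.32 q1 0.22 F [2.  1.2 3.9] open 60.1
shift [-181.8  138.3    8.7] turn [0.011 0.002 0.003] rows>= 5.5
```

View pics/w12.png

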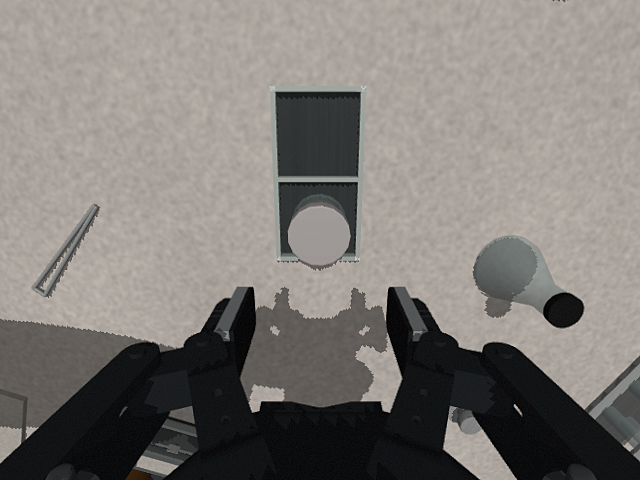

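>>> jog_arm([
  {"jaw": 60, "tx": -180, "ty": 137, "tz": 8, "rx": 0.008, "ry": 0, "rz": 0},
  {"jaw": 60, "tx": -180, "ty": 137, "tz": 8, "rx": 0.008, "ry": 0, "rz": 0},
  {"jaw": 60, "tx": -180, "ty": 137, "tz": 8, "rx": 0.008, "ry": 0, "rz": 0},
  {"jaw": 60, "tx": -180, "ty": 137, "tz": 8, "rx": 0.008, "ry": 0, "rz": 0},
  {"jaw": 60, "tx": -180, "ty": 137, "tz": 8, "rx": 0.008, "ry": 0, "rz": 0},
  {"jaw": 60, "tx": -180, "ty": 137, "tz": 8, "rx": 0.008, "ry": 0, "rz": 0},
  {"jaw": 60, "tx": -180, "ty": 137, "tz": 8, "rx": 0.008, "ry": 0, "rz": 0},
  {"jaw": 60, "tx": -180, "ty": 137, "tz": 8, "rx": 0.008, "ry": 0, "rz": 0},
], squeeze=50)

```text
t: 23.73
eef_pos: [694.2, 79.9, 148.6]
orientation: [-1.541, -2.729, 0.012]
contact_force: [0.3, 0.3, -0.4]
opening: 0.703
```

```bash
python3 w.py 13; python3 go.py 698.5 80 20 31
```

```text
[693.4  80.4 148.8] [655.9 147.9 280. ]
wrist 127 23 1448 ztop 11.8 rect [498.5 140.5] [76.6 21.9] 29.4 table -0.4
wrist 114 1 634 ztop 31.8 rect [499.6 144.5] [24.7  3.5] 29.4 table -0.4
wrist 397 19 6713 ztop 83.9 rect [661.3 210.9] [26.1 20.3] 31.6 table -0.4
wrist 325 245 1966 ztop 54.9 rect [698.7  80.1] [21.4 21.4] 81.5 table -0.5
wrist 311 461 69778 ztop 230.9 rect [686.4  93.9] [134.8  15.8] 32.0 table -0.5

t 23.78 tcp [693.4  80.4 148.8] yaw 31.1 -> 31.0 q6 -0.5 q1 0.04 F [-1.  -0.   0.3] open 60.3
shift [ -3.4   5.5 128.8] turn [-0.01  -0.003  0.003] rows>= 3.1
```

View pics/w13.png

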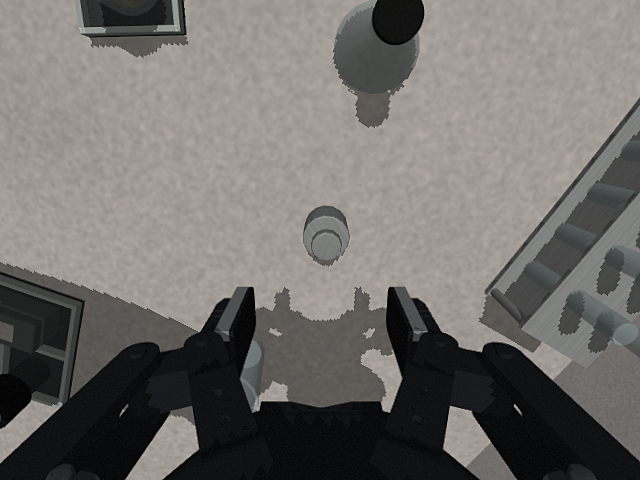

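>>> jog_arm([
  {"jaw": 60, "tx": -3, "ty": 5, "tz": 20, "rx": -0.01, "ry": -0.003, "rz": 0},
  {"jaw": 60, "tx": -3, "ty": 5, "tz": 60, "rx": -0.01, "ry": -0.003, "rz": 0},
  {"jaw": 60, "tx": -3, "ty": 5, "tz": 95, "rx": -0.01, "ry": -0.003, "rz": 0},
  {"jaw": 60, "tx": -3, "ty": 5, "tz": 118, "rx": -0.01, "ry": -0.003, "rz": 0},
  {"jaw": 60, "tx": -3, "ty": 5, "tz": 128, "rx": -0.01, "ry": -0.003, "rz": 0},
  {"jaw": 60, "tx": -3, "ty": 5, "tz": 128, "rx": -0.01, "ry": -0.003, "rz": 0},
  {"jaw": 60, "tx": -3, "ty": 5, "tz": 128, "rx": -0.01, "ry": -0.003, "rz": 0},
])

```text
t: 24.37
eef_pos: [698.6, 80.6, 22.6]
orientation: [1.541, 2.735, 0.001]
contact_force: [-1.1, 0.6, -0.1]
opening: 0.707
```

```bash
python3 go.py 698.5 80 20 31; python3 look.py scene k1 280 420 210 315
```

```text
t 24.37 tcp [698.6  80.6  22.6] yaw 31.2 -> 31.0 q6 -0.51 q1 0.04 F [-1.1  0.6 -0.1] open 60.4
shift [-0.5 -0.4  2.6] turn [0.002 0.002 0.004] rows>= 0.1
```

View pics/k1.png

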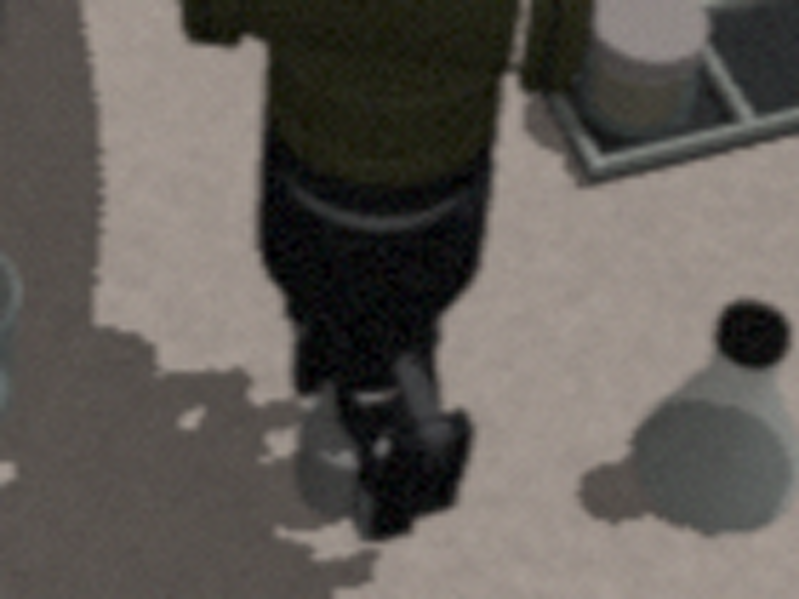

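>>> jog_arm([
  {"jaw": 55, "tx": 0, "ty": 0, "tz": 4, "rx": 0, "ry": 0, "rz": 0},
  {"jaw": 28, "tx": 0, "ty": 0, "tz": 4, "rx": 0, "ry": 0, "rz": 0},
  {"jaw": 28, "tx": 0, "ty": 0, "tz": 4, "rx": 0, "ry": 0, "rz": 0},
  {"jaw": 28, "tx": 0, "ty": 0, "tz": 4, "rx": 0, "ry": 0, "rz": 0},
  {"jaw": 28, "tx": 0, "ty": 0, "tz": 4, "rx": 0, "ry": 0, "rz": 0},
  {"jaw": 28, "tx": 0, "ty": 0, "tz": 4, "rx": 0, "ry": 0, "rz": 0},
  {"jaw": 28, "tx": 0, "ty": 0, "tz": 4, "rx": 0, "ry": 0, "rz": 0},
])

```text
t: 25.0
eef_pos: [699.7, 80.0, 19.7]
orientation: [1.541, 2.733, 0.002]
contact_force: [-2.7, -0.1, 6.6]
opening: 0.404
```

>>> jog_arm([
  {"jaw": 28, "tx": 0, "ty": 0, "tz": -20, "rx": 0, "ry": 0, "rz": 0},
  {"jaw": 28, "tx": 0, "ty": 0, "tz": -50, "rx": 0, "ry": 0, "rz": 0},
  {"jaw": 28, "tx": 0, "ty": 0, "tz": -85, "rx": 0, "ry": 0, "rz": 0},
  {"jaw": 28, "tx": 0, "ty": 0, "tz": -115, "rx": 0, "ry": 0, "rz": 0},
  {"jaw": 28, "tx": 0, "ty": 0, "tz": -115, "rx": 0, "ry": 0, "rz": 0},
])

```text
t: 25.42
eef_pos: [702.7, 80.3, 141.2]
orientation: [1.537, 2.725, 0.012]
contact_force: [1.8, 0.2, -0.5]
opening: 0.408
```

```bash
python3 go.py 448.3 223.6 140 31.1; python3 look.py wrist k2 0 640 0 480
```

```text
t 25.42 tcp [702.7  80.3 141.2] yaw 31.2 -> 31.1 q6 -0.51 q1 0.04 F [ 1.8  0.2 -0.5] open 34.8
shift [ 254.3 -143.6   -2.6] turn [0.013 0.008 0.001] rows>= 7.0
```

View pics/k2.png

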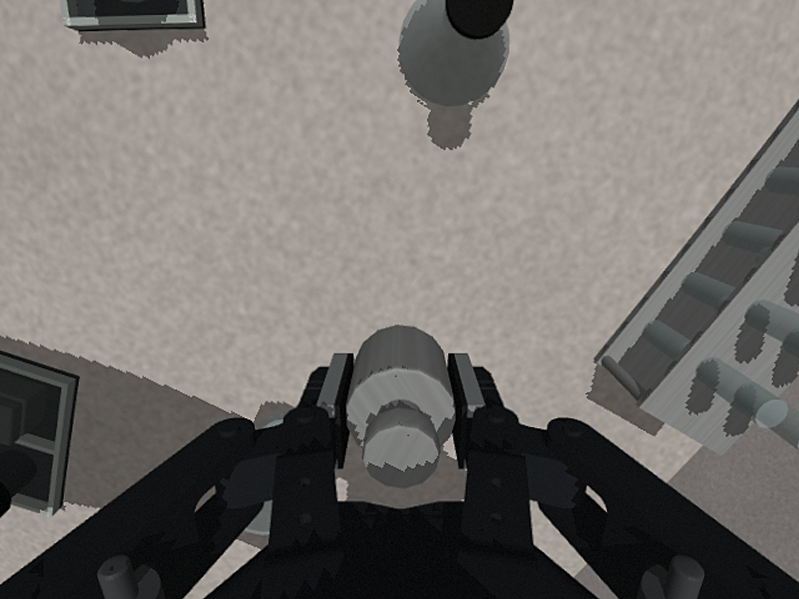

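>>> jog_arm([
  {"jaw": 28, "tx": 254, "ty": -144, "tz": -3, "rx": 0.013, "ry": 0.008, "rz": 0},
  {"jaw": 28, "tx": 254, "ty": -144, "tz": -3, "rx": 0.013, "ry": 0.008, "rz": 0},
  {"jaw": 28, "tx": 254, "ty": -144, "tz": -3, "rx": 0.013, "ry": 0.008, "rz": 0},
  {"jaw": 28, "tx": 254, "ty": -144, "tz": -3, "rx": 0.013, "ry": 0.008, "rz": 0},
  {"jaw": 28, "tx": 254, "ty": -144, "tz": -3, "rx": 0.013, "ry": 0.008, "rz": 0},
  {"jaw": 28, "tx": 254, "ty": -144, "tz": -3, "rx": 0.013, "ry": 0.008, "rz": 0},
  {"jaw": 28, "tx": 254, "ty": -144, "tz": -3, "rx": 0.013, "ry": 0.008, "rz": 0},
  {"jaw": 28, "tx": 254, "ty": -144, "tz": -3, "rx": 0.013, "ry": 0.008, "rz": 0},
])

```text
t: 26.13
eef_pos: [435.9, 224.4, 130.8]
orientation: [-1.528, -2.723, 0.02]
contact_force: [0.8, 0.8, -4.3]
opening: 0.405
```

>>> jog_arm([
  {"jaw": 28, "tx": 0, "ty": 0, "tz": 0, "rx": 0, "ry": 0, "rz": 0},
  {"jaw": 28, "tx": 0, "ty": 0, "tz": 0, "rx": 0, "ry": 0, "rz": 0},
  {"jaw": 28, "tx": 0, "ty": 0, "tz": 0, "rx": 0, "ry": 0, "rz": 0},
])

```text
t: 26.38
eef_pos: [444.1, 222.4, 134.3]
orientation: [-1.538, -2.726, 0.013]
contact_force: [0.2, 1.0, -2.4]
opening: 0.403
```

```bash
python3 go.py 448.3 223.6 33 31.1; python3 look.py wrist k3 0 640 0 480
```

```text
t 26.38 tcp [444.1 222.4 134.3] yaw 31.1 -> 31.1 q6 -0.19 q1 0.35 F [ 0.2  1.  -2.4] open 34.4
shift [ -1.8   5.5 101.2] turn [-0.013 -0.007  0.   ] rows>= 2.4
```

View pics/k3.png

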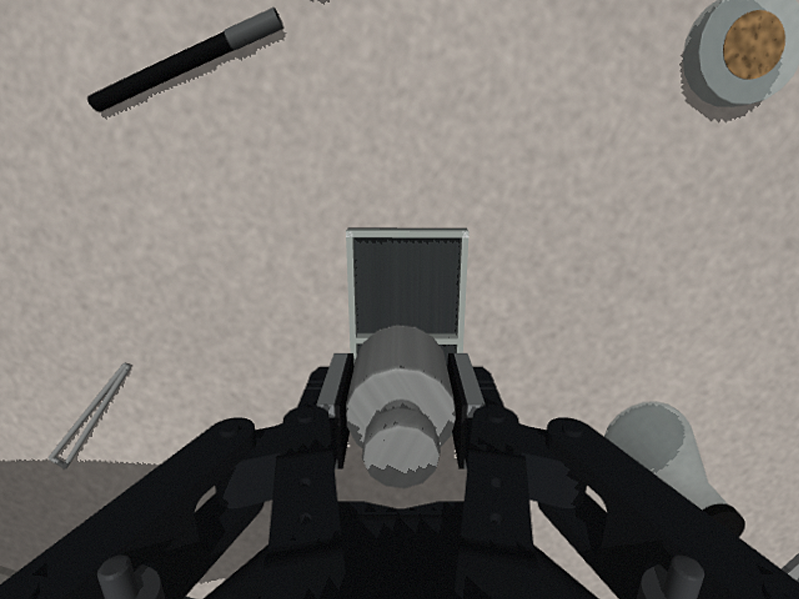

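>>> jog_arm([
  {"jaw": 28, "tx": -1.5, "ty": 5, "tz": 15, "rx": -0.013, "ry": -0.007, "rz": 0},
  {"jaw": 28, "tx": -1.5, "ty": 5, "tz": 50, "rx": -0.013, "ry": -0.007, "rz": 0},
  {"jaw": 28, "tx": -1.5, "ty": 5, "tz": 80, "rx": -0.013, "ry": -0.007, "rz": 0},
  {"jaw": 28, "tx": -1.5, "ty": 5, "tz": 98, "rx": -0.013, "ry": -0.007, "rz": 0},
  {"jaw": 28, "tx": -1.5, "ty": 5, "tz": 100, "rx": -0.013, "ry": -0.007, "rz": 0},
  {"jaw": 28, "tx": -1.5, "ty": 5, "tz": 100, "rx": -0.013, "ry": -0.007, "rz": 0},
  {"jaw": 28, "tx": -1.5, "ty": 5, "tz": 100, "rx": -0.013, "ry": -0.007, "rz": 0},
])

```text
t: 27.02
eef_pos: [449.1, 224.2, 36.3]
orientation: [1.543, 2.734, 0.004]
contact_force: [0.7, 1.1, -3.6]
opening: 0.405
```

```bash
python3 go.py 448.3 223.6 25 31.1; python3 look.py wrist k4 0 640 0 480; python3 look.py scene k5 340 480 150 255
```

```text
t 27.02 tcp [449.1 224.2  36.3] yaw 31.1 -> 31.1 q6 -0.19 q1 0.36 F [ 0.7  1.1 -3.6] open 34.6
shift [-0.1 -1.  11.3] turn [0.003 0.001 0.   ] rows>= 0.3
```

View pics/k4.png

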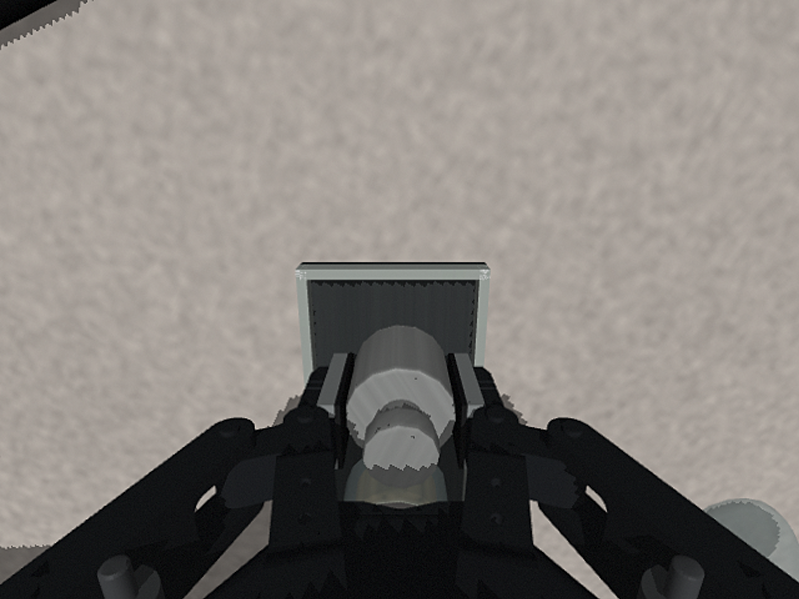

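View pics/k5.png

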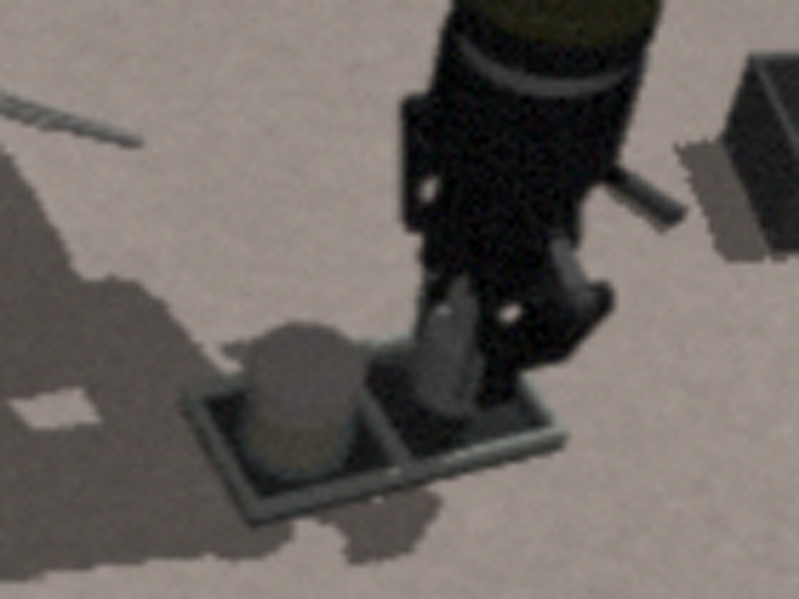

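Well placed over the slot. Lower 12.

>>> jog_arm([
  {"jaw": 28, "tx": 0, "ty": -0.5, "tz": 4, "rx": 0, "ry": 0, "rz": 0},
  {"jaw": 28, "tx": 0, "ty": -0.5, "tz": 8, "rx": 0, "ry": 0, "rz": 0},
  {"jaw": 28, "tx": 0, "ty": -0.5, "tz": 10.5, "rx": 0, "ry": 0, "rz": 0},
  {"jaw": 28, "tx": 0, "ty": -0.5, "tz": 11, "rx": 0, "ry": 0, "rz": 0},
  {"jaw": 28, "tx": 0, "ty": -0.5, "tz": 11, "rx": 0, "ry": 0, "rz": 0},
  {"jaw": 28, "tx": 0, "ty": -0.5, "tz": 11, "rx": 0, "ry": 0, "rz": 0},
])

```text
t: 27.62
eef_pos: [447.1, 223.9, 24.2]
orientation: [1.542, 2.736, 0.001]
contact_force: [-0.8, -1.1, -2.3]
opening: 0.404
```

```bash
python3 go.py 448.3 223.6 24 31.1
```

```text
t 27.62 tcp [447.1 223.9  24.2] yaw 31.2 -> 31.1 q6 -0.19 q1 0.36 F [-0.8 -1.1 -2.3] open 34.5
shift [-0.9  0.8  0.2] turn [0.001 0.001 0.001] rows>= 0.0
```

>>> jog_arm([
  {"jaw": 28, "tx": 0, "ty": 0.5, "tz": 1, "rx": 0, "ry": 0, "rz": 0},
  {"jaw": 28, "tx": 0, "ty": 0.5, "tz": 1.5, "rx": 0, "ry": 0, "rz": 0},
  {"jaw": 28, "tx": 0, "ty": 0.5, "tz": 1.5, "rx": 0, "ry": 0, "rz": 0},
])

```text
t: 27.87
eef_pos: [447.6, 224.2, 23.8]
orientation: [1.543, 2.736, -0.0]
contact_force: [-5.7, -1.8, 5.7]
opening: 0.402
```

```bash
python3 go.py 448.3 223.6 24 31.1
```

```text
t 27.87 tcp [447.6 224.2  23.8] yaw 31.2 -> 31.1 q6 -0.19 q1 0.36 F [-5.7 -1.8  5.7] open 34.3
shift [-0.9  0.3 -0.2] turn [0.    0.    0.001] rows>= 0.0
```

Seated; release.

>>> jog_arm([
  {"jaw": 38, "tx": 0, "ty": 0, "tz": -0.5, "rx": 0, "ry": 0, "rz": 0},
  {"jaw": 42, "tx": 0, "ty": 0, "tz": -0.5, "rx": 0, "ry": 0, "rz": 0},
  {"jaw": 46, "tx": 0, "ty": 0, "tz": -0.5, "rx": 0, "ry": 0, "rz": 0},
  {"jaw": 48, "tx": 0, "ty": 0, "tz": -2, "rx": 0, "ry": 0, "rz": 0},
  {"jaw": 48, "tx": 0, "ty": 0, "tz": -20, "rx": 0, "ry": 0, "rz": 0},
  {"jaw": 48, "tx": 0, "ty": 0, "tz": -60, "rx": 0, "ry": 0, "rz": 0},
  {"jaw": 48, "tx": 0, "ty": 0, "tz": -100, "rx": 0, "ry": 0, "rz": 0},
  {"jaw": 48, "tx": 0, "ty": 0, "tz": -140, "rx": 0, "ry": 0, "rz": 0},
])

```text
t: 28.53
eef_pos: [446.8, 223.9, 163.9]
orientation: [1.543, 2.736, 0.0]
contact_force: [0.2, 0.9, 0.1]
opening: 0.56
```

>>> jog_arm([
  {"jaw": 48, "tx": 0, "ty": 0, "tz": -60, "rx": 0, "ry": 0, "rz": 0},
  {"jaw": 48, "tx": 0, "ty": 0, "tz": -60, "rx": 0, "ry": 0, "rz": 0},
  {"jaw": 48, "tx": 0, "ty": 0, "tz": -60, "rx": 0, "ry": 0, "rz": 0},
  {"jaw": 48, "tx": 0, "ty": 0, "tz": -60, "rx": 0, "ry": 0, "rz": 0},
])

```text
t: 28.87
eef_pos: [448.1, 224.4, 224.4]
orientation: [1.541, 2.734, 0.006]
contact_force: [0.3, -0.5, -1.7]
opening: 0.562
```

```bash
python3 w.py 14; python3 - <<'E'
from meas import *
measure("scene")
E
python3 look.py scene f1 110 550 130 330
```

```text
[447.  224.  222.2] [407.8 291.8 355.5]
wrist 517 57 3717 ztop 15.2 rect [533.5 438. ] [60.8 58.5] 32.2 table -0.4
wrist 233 45 208 ztop 9.7 rect [303.6 310.3] [18.1 10.4] 54.5 table -0.3
wrist 318 282 4234 ztop 51.9 rect [484.6 164. ] [46.4 47.7] 31.1 table -0.4
wrist 319 215 1239 ztop 58.8 rect [448.5 224.8] [19.9 21.4] 31.2 table -0.4
wrist 323 462 67015 ztop 306.6 rect [440.5 238.9] [134.9  15.9] 30.8 table -0.4

scene 477 6 8302 ztop 511.6 rect [482.9 232.8] [ 61.5 132.3] 12.8 table -0.3
scene 238 191 1721 ztop 62.4 rect [ 495.2 -212.7] [116.8  38. ] 16.9 table -0.1
scene 399 211 1243 ztop 51.9 rect [467.4 187.2] [ 48.1 109.5] 41.6 table -0.3
scene 270 261 725 ztop 63.6 rect [697.  -69.5] [53.2 55.8] 85.6 table -0.3
scene 513 261 530 ztop 15.1 rect [537.5 438.4] [58.7 61. ] 13.2 table -0.4
scene 411 267 782 ztop 83.7 rect [662.1 215.2] [25.2 29.2] 79.5 table -0.4
```

View pics/w14.png

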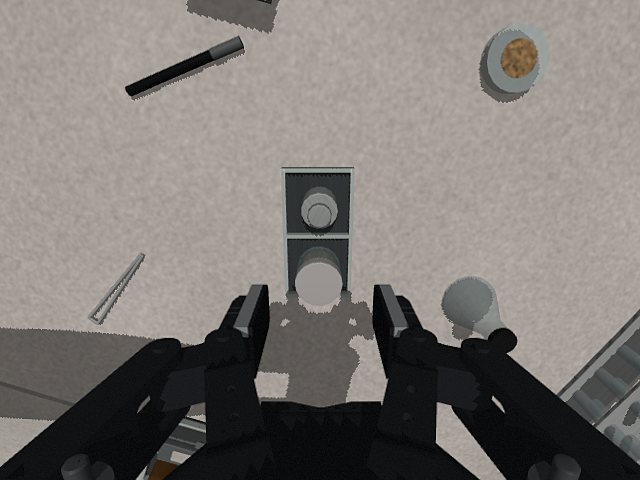

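View pics/f1.png

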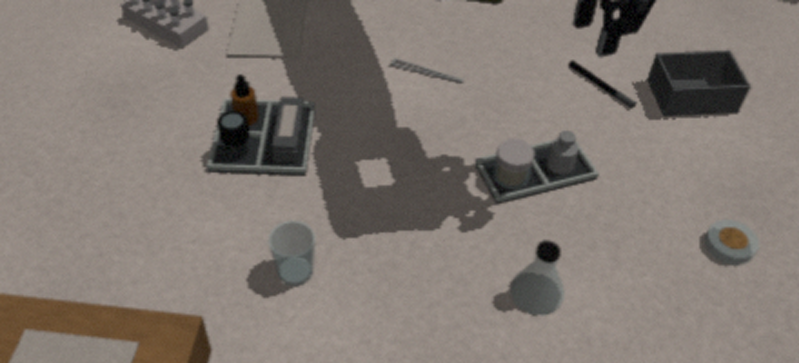

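```bash
python3 - <<'E'
from meas import *
d=cam("scene");c=cloud(d)
s=np.array([489.5+2,-177.7]);a=np.radians(10.4)
q=c[...,:2]-s; X=q@[np.cos(a),np.sin(a)];Y=q@[-np.sin(a),np.cos(a)];z=c[...,2]
m=(X>-66)&(X<66)&(Y>5)&(Y<60)&(z>30)
print(m.sum(),np.percentile(z[m],[5,50,95]),X[m].min(),X[m].max(),Y[m].min(),Y[m].max())
for lo,hi in((-60,0),(0,60)): print(np.median(z[m&(X>lo)&(X<hi)]))
hand_in()
E
```

```text
380 [32.3414052  35.94486845 38.15485128] -53.61367800235765 48.30656622143388 21.136957908862396 53.97114947833612
35.95130390790649
35.851862075882025
the job is handed in; nothing more can be done
```

Both kits are made up and the job is handed in. It took about 29 s of the 120 s allowed. `hand_in()` gives no verdict, so what follows is from my own last checks.

**Microscope tray:** the slide box is in the long compartment, and the eyepiece and dropper bottle are in the two small ones. The tops that should show if each is seated on the 4 mm base:

| Item | Top measured (mm) | Top expected (mm) |
|---|---|---|
| Slide box (level end to end) | 35.9 | 36 |
| Eyepiece | 62.1 | 62 |
| Bottle shoulder | 52.9 | 52 |

**Balance tray:** the specimen jar and the weight have one compartment each.

| Item | Top measured (mm) | Top expected (mm) |
|---|---|---|
| Jar | 51.9 | 52 |
| Weight | 58.8 | 59 |

**Bystanders:** the flask, beaker and dish are within 1 mm of where the scene camera first saw them. The gripper was empty and well clear of everything at hand-in.

**Disagreement:** the top and scene cameras differed by about 4–5 mm in x. I used their average. Close-up wrist views agreed with it to about 2 mm, and I steered by those before each grasp.

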